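# Close a recording headstage over its culture chip under the video microscope

## Task

A culture chip has just been laid in the recording headstage under the video microscope; close it up for recording. Fold the hinged contact frame down flat on the chip, then swing the clamp lever right over onto the frame to lock it, and put the white cap squarely on the chip's round well, fully down. Do not knock the microscope, and leave the other things on the bench where they are.

Things in the scene. Friction and masses are not known exactly. Their poses are not given: they have to be found in the camera images.
- headstage: Recording headstage, fixed to the bench under the microscope lens: a flat black block, 120 (x) by 110 (y) by 20 mm high, a 49 mm square glass chip in the middle of its top. Origin: centre of its underside, on the bench. Its x axis points away from the robot (yaw within 0.3 rad), y to the left, z up. A 30 mm long connector block, lower than its top, adjoins its far side.
- well_top (a point): Centre of the upper rim of the round glass well that rises from the chip: white rim, 24 mm outside, 20 mm inside, 18 mm high; the rim is 38.5 mm above the headstage's underside, over its origin. The cap rests on this rim.
- frame (a joint): Angle of the contact frame, rad: 0 = folded down flat on the chip, growing as it opens. It starts about upright (1.65 to 1.95); stops at 0 and 2.05. Stiff hinge: it stays where it is left; about 1.5 N at its free edge moves it. Can be pushed over from its outer (left) side. It cannot be closed while the lever is shut.
- frame_hinge (a point): Middle of the frame's hinge line, which runs along the headstage's x axis at y = +46 mm, 22 mm above the bench. The frame is an aluminium plate 84 (x) by 84 mm, 5 mm thick, with a 40 mm square window 26 to 66 mm from the hinge for the well. Shut, it reaches to -y, its top 3.5 mm above the hinge line; open, that face is the outer one, to +y. Steel ears at both ends of the hinge are 27.5 mm high.
- frame_edge (a point): Middle of the frame's free edge, on the top (outer) face, 84 mm from the hinge. A tab 26 mm wide sticks out 9 mm beyond the edge.
- lever (a joint): Angle of the clamp lever, rad: 0 = lying flat over the frame, locked; growing as it opens. It starts standing up and leaning outward to the right (1.75 to 2.2); stops at 0 and 2.35. It stays where it is left; about 1.5 N at its grip moves it. Can be pushed over from its outer (right) side. Shut before the frame is down, it bars the frame's way.
- lever_pivot (a point): Pivot of the clamp lever, parallel to the headstage's x axis: at x = -34 mm (towards the robot), y = -49 mm, 29.7 mm above the bench, in a steel fork 36 mm high. The lever is a steel bar 12 mm wide (x), 7 mm thick, centred on the pivot; it reaches 54 mm from it, towards +y when shut, its underside then just over the frame.
- lever_grip (a point): Centre of the lever's black round grip, a cylinder of 12 mm diameter and 24 mm length lying parallel to the headstage's x axis, 58 mm from the pivot and 4 mm above the bar's middle plane when shut.
- cap: The well's cap: plain white plastic, round, 34 mm outside diameter, 15 mm high, closed at the top (4 mm thick), open below, inside 28 mm wide and 11 mm deep; 12 to 23 g. Origin: centre of its open rim, which is its underside; z up. It lies open side down on the bare bench to the robot's right. On the well its origin is 27.5 mm above the bench.
- scope: Video microscope on a boom stand, fixed. Origin: on the bench straight below the lens. Black ring light of 68 mm diameter, underside 210 mm above the bench; 52 mm barrel and camera above it, to 470 mm. A boom at 379 mm leads to a 28 mm pole with a 200 mm square foot, 18 mm high, centred 120 mm to its +x and 270 mm to its +y side (x points away from the robot, yaw within 0.12).
- dish: Bystander: closed clear Petri dish, 60 mm diameter, 14 mm high. Origin: centre of its underside.
- forceps: Bystander: steel forceps lying flat, 135 mm long along their x axis, 8 mm high. Origin near their middle.
- slidebox: Bystander: closed grey slide box, 87 by 102 by 33 mm. Origin: centre of its underside.
- reagent: Bystander: small glass bottle with a blue cap, 48 mm diameter, 95 mm high. Origin: centre of its underside.
Mind the look-alikes: they are no part of the job. Of the things like the cap, leave any that is black; of the rest the larger one is meant.

How it is judged:
On the way, in this order (a step that is already met when the one before it is completed fails the run):
1. the contact frame is folded down flat (value of joint frame below 0.06 rad), for 0.1 s.
2. the clamp lever is swung over onto the folded frame (value of joint lever below 0.08 rad and value of joint frame below 0.06 rad), for 0.1 s.
At the end, for the whole second after the job is handed in: The frame is flat (within 0.06 rad), the lever is shut over it (within 0.08 rad), and the cap rests upright on the well's rim, open side down, centred within 3.5 mm, its rim 27.5 mm (within 2 mm) above the headstage's underside, level within 0.07 rad, released and still (all of step 2 and horizontal distance between cap and well_top below 0.0035 m and z of cap in the frame of headstage between 0.0255 and 0.0295 m and angle between cap's own z axis and vertical below 0.07 rad and linear speed of cap below 0.01 m/s); the robot touches nothing.
It fails at once if the microscope is knocked (more than 5 N) (contact force between any of the arm, the fingers and scope above 5 N).
It fails at once if a bystander is moved more than 20 mm (distance of any of dish, forceps, slidebox, reagent from where it was at the start of the episode above 0.02 m).
It also fails if it takes over 64 s, if anything falls off the work surface, if the arm or the gripper's body presses on something with over 40 N, if the wrist force passes 120 N, or if a joint passes its speed limit or range.

## Robot

A 6-joint arm with a two-finger parallel gripper is mounted at the origin on the work surface. World frame = base frame: x ahead of the robot, y to its left, z up, the work surface at z = 0. Lengths are in m, angles in rad, forces in N, time in s.
With the tool pointing down it reaches from about 0.4 to 0.825 m from the base axis. Payload 7 kg.
Tool frame: the origin (TCP) lies on the centre line of the jaws, within the pads' length; the fingertips stand 22 mm ahead of it and the grasp point (between the pads) lies 3 mm ahead of it; z points along the fingers, y is the line along which they close (so a half turn about z gives the same grasp; the last joint's range is limited). The gripper opens to 88 mm and grips with 3 to 60 N. Pads are 19 mm wide; open, the fingers measure 130 mm over their backs; the gripper's body (78 mm by 193 mm) begins 47 mm behind the grasp point.
Start: joints at [-0.998, 0.359, 0.012, 0, -1.224, -0.288], TCP at [0.19, -0.648, 0.249] pointing down, gripper open.
Joint ranges: [-3.07, 3.07], [-1.43, 2.12], [-1.02, 1.25], [-3.03, 1.67], [-3.05, -0], [-3.03, 3.03]. Speed limits (rad/s): [2.39, 2.39, 3.01, 3.14, 3.14, 3.14].

## Interface

Orientations are given as [roll, pitch, yaw] about the fixed x, y, z axes, in that order (R = Rz(yaw) Ry(pitch) Rx(roll)).
In Python, from station import arm gives the robot as it stands.
- The arm moves only by the tool arm_command, never from a script. Its argument "series" is one flat list of numbers, 7 for each row, row after row: the turn, a rotation vector about the tool's x, y, z each as a share of 90 degrees, from -1 to 1, then the shift along the tool's x, y, z each as a share of 0.1 m, from -1 to 1, then the opening, from 0 (shut) to 1 (fully open). A call has 1 to 8 rows; each row is the pose to reach, as a shift and turn from the pose commanded when the call began, along the tool's axes at that moment; what a row does not reach only later rows make up. A row lasts 1/8 s, in which the tool goes at most 62.5 mm and 10.7 degrees, less where a joint would pass 70% of its speed; a pose out of reach is approached as far as the arm can. A call with a number of a shift or a turn outside -1 to 1 is refused whole. A call with a gripper value outside its range is refused whole. The fingers move at their own pace and stop on an object; "force" is the grip in N (left out, the last holds). Time passes only in rows, so rows that repeat a pose let the fingers close. It gives the time, the measured TCP pose, the force, the opening and the grip force at its end, in the units of the state.
- arm.get_state(): the state, without advancing time (a new reading comes with each control period).
- arm.grab_frame(name): name is "side" or "top" or "wrist"; returns the picture (384x512x3 uint8, blue, green, red); there is no depth.
- arm.camera_model(name): a dict with "fovy" (degrees; the focal length in pixels is half the picture's height over the tangent of half this angle, whatever the lens; pixels are square), "cx", "cy" (the principal point, pixels), "pose" (4x4, takes a point from camera to world coordinates). Camera axes: x right, y down, z forward; pixel columns grow to the right and rows downward; lengths in m; the calibration is good to about 2 mm. A picture is of the moment at which its call begins: read the wrist's pose just before it. camera_model takes no time and is no camera call; for the wrist camera it gives the pose at the moment of the call.
- arm.job_done(): hands the job in; it is judged then, once.
The state is a dict: "t": time; "q": joint angles; "qd": joint speeds; "joint_efforts": joint torques, N m; "eef_pos": TCP position; "ee_rot": TCP orientation; "force": force on the tool from outside, world axes, zero at the start; "moment": the same for the moment, N m; "width": finger opening in m; "gripper_force": force on a finger pad.
Only numpy, scipy, OpenCV 4.12 (cv2) and the standard library are available. Lean on these libraries where they do the work, as an engineer would, in place of code of your own. Each camera call takes 0.05 s, during which the arm holds its last target. There are 200 camera calls.

## Working session

There is one attempt and no reset: what is moved stays moved. The work goes in short steps, Python scripts to look and compute and a tool call to move; the robot and the scene stay as the last step left them, time stands still between calls to the robot, and variables do not carry over. Pictures are saved under pics/ and viewed, at most 14 in all, crops included, and the job is handed in when it is done.

Besides the shell and the picture viewer there is one more tool, called after ">>>" in YAML: its name, and indented under it one key for each argument. arm_command: Moves the arm, as the interface text tells. Its arguments: {"type":"object","properties":{"series":{"type":"array"},"force":{"type":"number"}},"required":["series"]}

```bash
ls; mkdir -p pics; cat > h.py <<'E'
import numpy as np, cv2
from station import arm
def K(m):
    f=192/np.tan(np.radians(m["fovy"])/2); return f,m["cx"],m["cy"]
def ray(m,u,v):
    f,cx,cy=K(m); P=np.array(m["pose"]); d=P[:3,:3]@np.array([(u-cx)/f,(v-cy)/f,1]); return P[:3,3],d/np.linalg.norm(d)
def onz(m,u,v,z):
    o,d=ray(m,u,v); return o+d*(z-o[2])/d[2]
def proj(m,p):
    f,cx,cy=K(m); P=np.array(m["pose"]); c=P[:3,:3].T@(np.asarray(p)-P[:3,3]); return cx+f*c[0]/c[2],cy+f*c[1]/c[2]
def tri(rs):
    A=0;b=0
    for o,d in rs:
        M=np.eye(3)-np.outer(d,d);A=A+M;b=b+M@o
    return np.linalg.solve(A,b)
E
python3 - <<'E'
from h import *
s=arm.get_state();print(s)
for n in("side","top","wrist"):
    m=arm.camera_model(n);im=arm.grab_frame(n);cv2.imwrite(f"pics/{n}0.png",im);print(n,m)
a=cv2.imread("pics/top0.png");b=cv2.imread("pics/side0.png");
cv2.imwrite("pics/a.png",cv2.resize(a,(800,600),interpolation=cv2.INTER_CUBIC));cv2.imwrite("pics/b.png",cv2.resize(b,(800,600),interpolation=cv2.INTER_CUBIC))
E
```

```text
pics
{'t': 0.0, 'q': array([-9.97923126e-01,  3.59417774e-01,  1.10475588e-02, -3.40190711e-04,
       -1.22411630e+00, -2.88119599e-01]), 'qd': array([-8.32909203e-04, -5.76243543e-04, -9.51220898e-05,  1.82243699e-03,
       -2.42613854e-04,  6.36436857e-04]), 'joint_efforts': array([ 1.24765243e-04, -5.82720459e+01,  2.93067491e+01,  6.99736297e+00,
        6.94264789e-03, -1.13018880e-04]), 'eef_pos': array([ 0.18947528, -0.64737914,  0.24759957]), 'ee_rot': array([ 3.13988126e+00, -1.73695991e-04, -2.85695476e+00]), 'force': array([-0.05945517,  0.34557858,  0.18757985]), 'moment': array([0.02962566, 0.0172097 , 0.02627158]), 'gripper_force': 0.0, 'width': 0.08762917178512261}
side {'fovy': 53.541162065513966, 'cx': 256.58982985013995, 'cy': 194.20429040895897, 'pose': array([[ 0.99027587, -0.09576528,  0.10090947,  0.45954913],
       [-0.13781006, -0.77449119,  0.61739111, -0.68287364],
       [ 0.01902886, -0.62529386, -0.78015735,  0.85377556],
       [ 0.        ,  0.        ,  0.        ,  1.        ]])}
top {'fovy': 52.08872038040894, 'cx': 256.1515646368611, 'cy': 186.71329027621007, 'pose': array([[-0.00976914, -0.99621861,  0.08633102,  0.4692163 ],
       [-0.99951846,  0.01227131,  0.02850037, -0.05342993],
       [-0.02945199, -0.08601102, -0.99585877,  1.21371426],
       [ 0.        ,  0.        ,  0.        ,  1.        ]])}
wrist {'fovy': 67.14942061216072, 'cx': 254.62317286682415, 'cy': 189.40269427541182, 'pose': array([[-0.28108223,  0.92984363,  0.2374523 ,  0.12590676],
       [ 0.95968217,  0.2719016 ,  0.07127172, -0.66631227],
       [ 0.00170789,  0.24791195, -0.96878106,  0.38387881],
       [ 0.        ,  0.        ,  0.        ,  1.        ]])}
```

View pics/a.png

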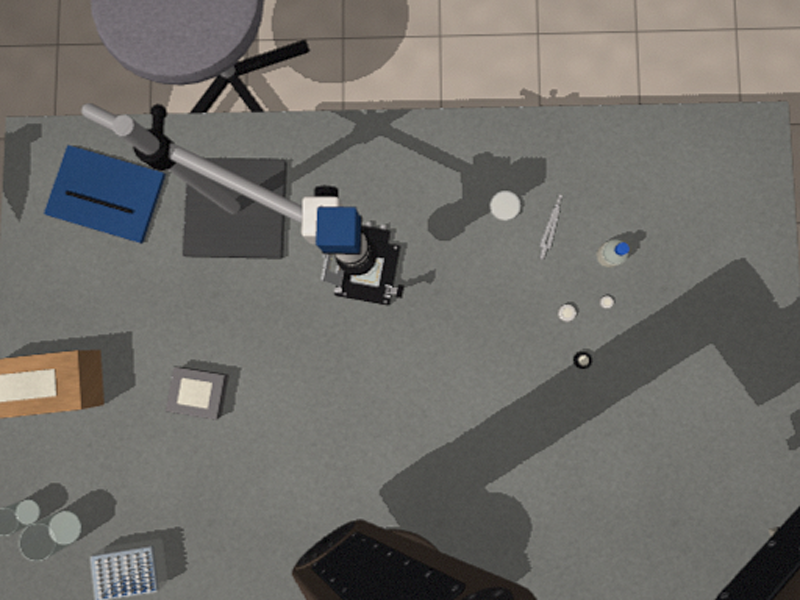

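View pics/b.png

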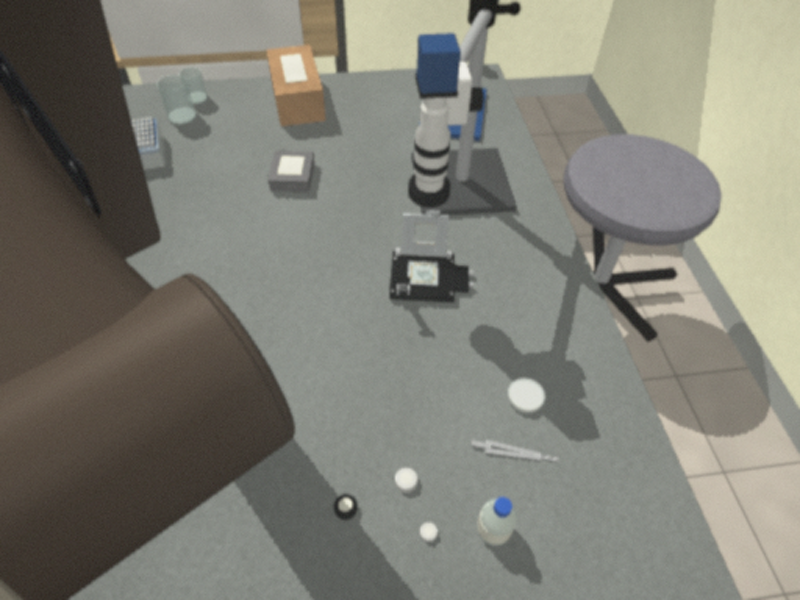

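View pics/wrist0.png

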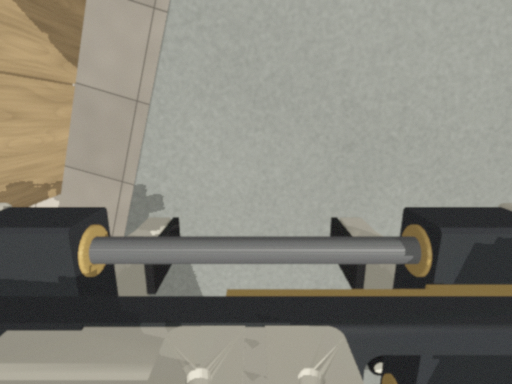

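The top view shows the headstage at about (368,265) under the scope, with the frame standing on its left and the lever on its right. The large white cap is at (567,312), a smaller one at (607,301), and a black one at (583,360). In the side view, the cap is at (406,480) and the headstage at (425,278). The wrist view shows only bench and floor.

```bash
python3 - <<'E'
from h import *
a=cv2.imread("pics/top0.png");b=cv2.imread("pics/side0.png")
ca=cv2.resize(a[130:200,195:270],None,fx=5.3,fy=5.3,interpolation=cv2.INTER_CUBIC)
cb=cv2.resize(b[128:203,240:315],None,fx=5.3,fy=5.3,interpolation=cv2.INTER_CUBIC)
out=np.zeros((400,800,3),np.uint8);out[:ca.shape[0],:ca.shape[1]]=ca;out[:cb.shape[0],400:400+cb.shape[1]]=cb
cv2.imwrite("pics/c.png",out)
M={n:arm.camera_model(n) for n in("top","side")}
res={}
for n,im,(x0,x1,y0,y1) in(("top",a,(340,410,170,250)),("side",b,(200,300,280,360))):
    h=im[y0:y1,x0:x1];g=h.min(2)
    _,l,st,c=cv2.connectedComponentsWithStats((g>150).astype(np.uint8))
    for s,cc in zip(st[1:],c[1:]):
        if s[4]>15:print(n,s,cc+[x0,y0],onz(M[n],*(cc+[x0,y0]),.0125))
E
```

```text
top [44 20  8  7 47] [387.82978723 193.0212766 ] [ 0.54920339 -0.4187611   0.0125    ]
top [17 25 12 11 91] [362.35164835 199.89010989] [ 0.52920948 -0.3413114   0.0125    ]
side [ 52  19  16  15 180] [259.41666667 305.57222222] [ 0.52964848 -0.34240275  0.0125    ]
side [19 39  6  6 28] [221.96428571 321.42857143] [ 0.44155066 -0.36787884  0.0125    ]
side [ 68  54  13  12 119] [273.70588235 339.41176471] [ 0.54956092 -0.42195372  0.0125    ]
```

View pics/c.png

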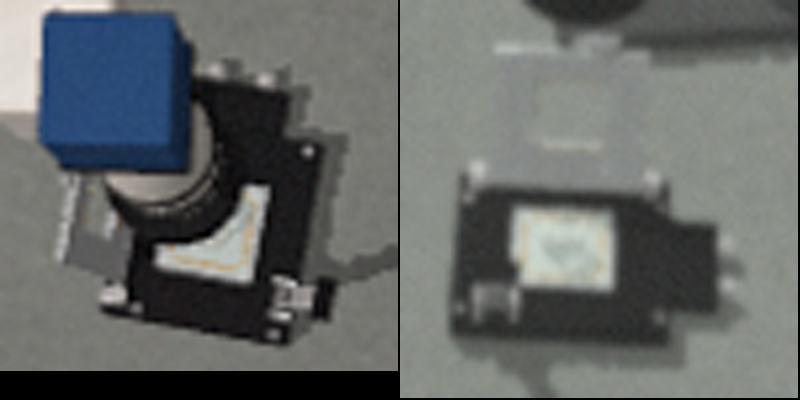

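The crop shows the headstage yawed. In the top crop, the block's near-right corner is at (289,343), far-right at (323,148) and near-left at (104,305). In the side crop, the chip's corners are at about (515,205), (612,210), (612,290) and (520,285). The frame stands beyond it, and the lever grip is at (325,300) in the top crop.

```bash
python3 - <<'E'
from h import *
M={n:arm.camera_model(n) for n in("top","side")}
T=lambda u,v,z:onz(M["top"],195+u/5.3,130+v/5.3,z)
S=lambda u,v,z:onz(M["side"],240+(u-400)/5.3,128+v/5.3,z)
for n,f,L in(("top block",T,[(289,343),(323,148),(104,305)]),("top chip",T,[(268,186),(250,282),(156,265)]),("side chip",S,[(515,205),(612,210),(612,290),(520,285),(566,248)]),("side block",S,[(455,328),(667,330),(668,188),(462,175)])):
    for p in L: print(n,p,f(*p,.02).round(4))
b=T(289,343,.02);c=T(323,148,.02);d=T(104,305,.02)
print("yaw",np.arctan2(*(c-b)[[1,0]]),np.arctan2(-(d-b)[0],(d-b)[1]),"ctr",(c+d)/2, "len",np.linalg.norm(c-b),np.linalg.norm(d-b))
print("grip z.085",T(322,300,.085))
E
```

```text
top block (289, 343) [0.5485 0.0012 0.02  ]
top block (323, 148) [ 0.6614 -0.0195  0.02  ]
top block (104, 305) [0.5717 0.1079 0.02  ]
top chip (268, 186) [0.6397 0.0126 0.02  ]
top chip (250, 282) [0.584  0.0234 0.02  ]
top chip (156, 265) [0.5945 0.0777 0.02  ]
side chip (515, 205) [0.597  0.0793 0.02  ]
side chip (612, 210) [0.6506 0.0689 0.02  ]
side chip (612, 290) [0.6402 0.0107 0.02  ]
side chip (520, 285) [0.5911 0.0203 0.02  ]
side chip (566, 248) [0.6203 0.0439 0.02  ]
side block (455, 328) [ 0.5521 -0.0054  0.02  ]
side block (667, 330) [ 0.6646 -0.0206  0.02  ]
side block (668, 188) [0.6852 0.0818 0.02  ]
side block (462, 175) [0.5704 0.1059 0.02  ]
yaw -0.18087026411476617 -0.21436560922429718 ctr [0.61656524 0.04419291 0.02      ] len 0.1148290358473063 0.1092193447975089
grip z.085 [ 0.56739578 -0.01998517  0.085     ]
```

```bash
cat >> h.py <<'E'
from scipy.spatial.transform import Rotation as Ro
C=np.array([.617,.0445]);YAW=-.195
def H(x,y,z):  # headstage -> world
    c,s=np.cos(YAW),np.sin(YAW);return np.array([C[0]+c*x-s*y,C[1]+s*x+c*y,z])
def R_(head,t):
    h=np.array([np.cos(head),np.sin(head),0]);k=np.array([0,0,1.]);z=np.sin(t)*h-np.cos(t)*k;x=-np.cos(t)*h-np.sin(t)*k
    return np.c_[x,np.cross(z,x),z]
def plan(targets,dec=2,start=None):
    """targets: list of (pos, R); one call each, prints numbers; poses chained as rounded"""
    s=arm.get_state();p=s["eef_pos"];R=Ro.from_euler("xyz",s["ee_rot"]).as_matrix()
    if start: p,R=start
    for q,Q in targets:
        w=Ro.from_matrix(R.T@Q).as_rotvec()/(np.pi/2);d=R.T@(np.asarray(q)-p)/.1
        w,d=w.round(2),d.round(dec)
        nr=max(1,np.linalg.norm(d)/.6,np.linalg.norm(w)*90/10.5)
        print(list(w),list(d),"rows>=%.1f"%nr)
        p=p+R@d*.1;R=R@Ro.from_rotvec(w*np.pi/2).as_matrix()
    return p,R
E
python3 - <<'E'
from h import *
h=YAW
T=[([.24,-.56,.25],R_(h,0)),([.3,-.46,.25],R_(h,0)),([.36,-.36,.25],R_(h,.1)),([.41,-.26,.25],R_(h,.3)),([.43,-.16,.25],R_(h,.5)),([.43,-.06,.24],R_(h,.7)),([.43,.02,.23],R_(h,.785))]
print(plan(T))
E
```

```text
[np.float64(0.0), np.float64(-0.0), np.float64(0.31)] [np.float64(-0.73), np.float64(0.7), np.float64(-0.02)] rows>=2.7
[np.float64(0.0), np.float64(-0.0), np.float64(-0.0)] [np.float64(-0.39), np.float64(1.1), np.float64(0.0)] rows>=1.9
[np.float64(0.0), np.float64(-0.06), np.float64(-0.0)] [np.float64(-0.38), np.float64(1.1), np.float64(0.0)] rows>=1.9
[np.float64(-0.0), np.float64(-0.13), np.float64(-0.0)] [np.float64(-0.29), np.float64(1.08), np.float64(0.03)] rows>=1.9
[np.float64(-0.0), np.float64(-0.13), np.float64(-0.0)] [np.float64(0.0), np.float64(1.02), np.float64(-0.0)] rows>=1.7
[np.float64(-0.0), np.float64(-0.13), np.float64(-0.0)] [np.float64(0.23), np.float64(0.98), np.float64(-0.01)] rows>=1.7
[np.float64(-0.0), np.float64(-0.05), np.float64(-0.0)] [np.float64(0.19), np.float64(0.78), np.float64(-0.03)] rows>=1.3
(array([0.4293514 , 0.01997827, 0.22999943]), array([[-0.6930375 ,  0.20086045,  0.69235403],
       [ 0.14286185,  0.9796193 , -0.14119677],
       [-0.70660421,  0.00105632, -0.70760821]]))
```

>>> arm_command:
  series: [0, 0, 0.16, -0.37, 0.35, 0, 0, 0, 0, 0.31, -0.73, 0.7, 0, 0, 0, 0, 0.31, -0.73, 0.7, 0, 0]

```text
t: 0.52
eef_pos: [0.2413, -0.5577, 0.249]
ee_rot: [3.141, 0.001, 2.937]
force: [-0.7, -1.6, 0.3]
width: 0.0632
gripper_force: 0.0
```

>>> arm_command:
  series: [0, 0, 0, -0.2, 0.5, 0, 0, 0, 0, 0, -0.4, 1, 0, 0]

```text
t: 0.78
eef_pos: [0.2995, -0.4691, 0.2481]
ee_rot: [3.141, -0.001, 2.938]
force: [1.2, 0.0, -0.8]
width: 0.0432
gripper_force: 0.0
```

>>> arm_command:
  series: [0, -0.03, 0, -0.2, 0.5, 0, 0, 0, -0.06, 0, -0.4, 1, 0, 0]

```text
t: 1.02
eef_pos: [0.3594, -0.3787, 0.2484]
ee_rot: [3.141, 0.096, 2.939]
force: [1.1, -0.3, -0.1]
width: 0.0233
gripper_force: 0.0
```

>>> arm_command:
  series: [0, -0.06, 0, -0.15, 0.5, 0, 0, 0, -0.13, 0, -0.3, 1, 0, 0]

```text
t: 1.27
eef_pos: [0.4091, -0.2869, 0.2517]
ee_rot: [3.141, 0.302, 2.939]
force: [0.8, 0.6, -0.4]
width: 0.0037
gripper_force: 0.0
```

>>> arm_command:
  series: [0, -0.06, 0, 0, 0.5, 0, 0, 0, -0.13, 0, 0, 1, 0, 0]

```text
t: 1.52
eef_pos: [0.4261, -0.2024, 0.2525]
ee_rot: [-3.136, 0.481, 2.937]
force: [0.6, -0.1, 1.0]
width: 0.0006
gripper_force: 0.0
```

>>> arm_command:
  series: [0, -0.06, 0, 0.1, 0.5, 0, 0, 0, -0.13, 0, 0.2, 1, 0, 0]

```text
t: 1.78
eef_pos: [0.4461, -0.1296, 0.2859]
ee_rot: [3.119, 0.624, 2.938]
force: [12.0, -5.7, 15.5]
width: 0.0002
gripper_force: 0.0
```

>>> arm_command:
  series: [0, -0.03, 0, 0.1, 0.5, 0, 0, 0, -0.05, 0, 0.2, 1, 0, 0, 0, -0.05, 0, 0.2, 1, 0, 0]

```text
t: 2.15
eef_pos: [0.4663, -0.03, 0.3158]
ee_rot: [3.116, 0.647, 2.946]
force: [-0.1, -0.4, -0.2]
width: 0.0006
gripper_force: 0.0
```

```bash
python3 - <<'E'
from h import *
s=arm.get_state();print({k:s[k] for k in("t","q","eef_pos","ee_rot","force")})
m=arm.camera_model("wrist");im=arm.grab_frame("wrist");print(m["pose"]);np.save("w1.npy",m["pose"]);cv2.imwrite("pics/w1.png",im);cv2.imwrite("pics/w1r.png",cv2.resize(im[::-1,::-1],(800,600),interpolation=cv2.INTER_CUBIC))
E
```

```text
{'t': 2.15, 'q': array([ 0.578523  , -0.41965493, -1.01523458,  0.77920597, -0.61158955,
       -2.9063493 ]), 'eef_pos': array([ 0.46629531, -0.03003825,  0.31576635]), 'ee_rot': array([3.11637685, 0.64728184, 2.94582615]), 'force': array([-0.07870962, -0.3892273 , -0.20644746])}
[[ 0.17928574  0.61024149  0.7716618   0.33323707]
 [ 0.98359415 -0.12711597 -0.12800033 -0.00710646]
 [ 0.01997942  0.78195067 -0.62302004  0.38417571]
 [ 0.          0.          0.          1.        ]]
```

View pics/w1r.png

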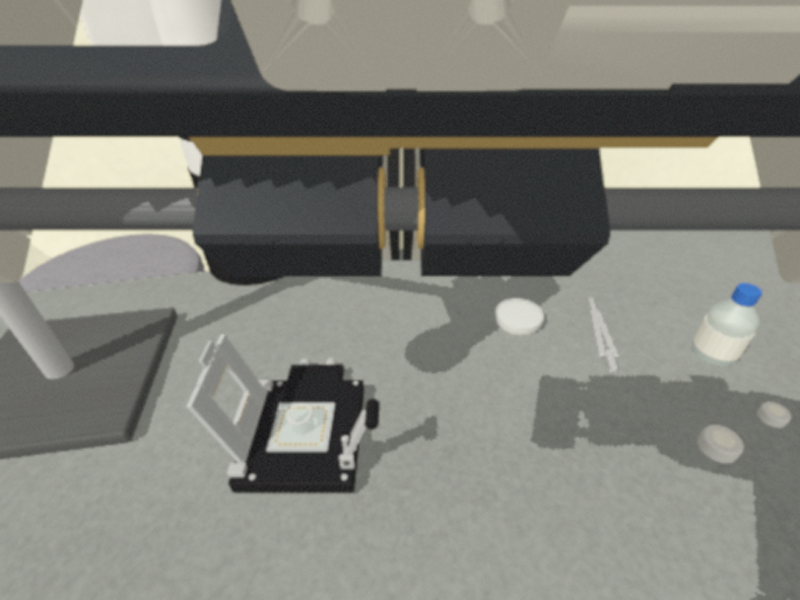

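The flipped wrist view shows the headstage at lower left, with the frame upright on its left. The chip's corners are at about (280,402), (334,402), (329,450) and (268,450). The block's corners are at (232,482), (356,482) and (363,378), and the lever grip is at (372,413). Joint 3 is at its limit, so I'll approach sideways, and I'm fitting a kinematic model for that.

```bash
python3 - <<'E'
from h import *
m=arm.camera_model("wrist");m["pose"]=np.load("w1.npy")
f=lambda u,v,z:onz(m,511-u/1.5625,383-v/1.5625,z)
q=[f(u,v,.02) for u,v in((280,402),(334,402),(329,450),(268,450))]
print(np.round(q,4),np.mean(q,0));
for u,v in((232,482),(356,482),(363,378)):print(f(u,v,.02).round(4))
s=arm.get_state();print(s["t"],s["q"],s["eef_pos"],s["ee_rot"])
# kinematic fit on two states
from scipy.optimize import least_squares
Z=lambda a:Ro.from_euler("z",a).as_matrix();Y=lambda a:Ro.from_euler("y",a).as_matrix();X=lambda a:Ro.from_euler("x",a).as_matrix()
def fk(P,q,sg=(1,1,1)):
    a1,d1,L1,a3,L2,L3=P
    A=Z(q[0]);p=A@[a1,0,d1];B=A@Y(q[1]);p=p+B@[0,0,L1]
    B=B@Y(-q[2]);p=p+B@[L2,0,a3];B=B@X(sg[0]*q[3])@Y(-q[4])@X(sg[1]*q[5]);return p+B@[L3,0,0],B
D=[([-0.9979,.35942,.01105,-.00034,-1.22412,-.28812],[.18948,-.64738,.2476],[3.13988,-.00017,-2.85695]),(s["q"],s["eef_pos"],s["ee_rot"])]
for sg in((1,1),(1,-1),(-1,1),(-1,-1)):
    r0=None
    for q_,p,e in D:
        _,B=fk([0]*6,q_,sg);print(sg,(B.T@Ro.from_euler("xyz",e).as_matrix()).round(3).tolist())
E
```

```text
[[0.6491 0.0678 0.02  ]
 [0.6383 0.0135 0.02  ]
 [0.5833 0.0217 0.02  ]
 [0.5942 0.0772 0.02  ]] [0.61624847 0.04506793 0.02      ]
[0.5677 0.1067 0.02  ]
[5.471e-01 5.000e-04 2.000e-02]
[ 0.6648 -0.0192  0.02  ]
2.2 [ 0.57528536 -0.41920053 -1.01610989  0.77703535 -0.61110198 -2.90381015] [ 0.4656852  -0.03173159  0.31457979] [3.11736937 0.64525264 2.94427701]
(1, 1) [[0.001, -0.0, 1.0], [-0.838, 0.545, 0.001], [-0.545, -0.838, 0.0]]
(1, 1) [[0.449, 0.584, 0.676], [0.378, -0.81, 0.449], [0.81, 0.054, -0.584]]
(1, -1) [[0.001, -0.0, 1.0], [-1.0, 0.0, 0.001], [-0.0, -1.0, -0.0]]
(1, -1) [[0.449, 0.584, 0.676], [-0.035, -0.745, 0.666], [0.893, -0.322, -0.314]]
(-1, 1) [[0.0, 0.0, 1.0], [-0.839, 0.545, 0.0], [-0.545, -0.839, 0.0]]
(-1, 1) [[0.0, 0.0, 1.0], [-0.889, -0.458, 0.0], [0.458, -0.889, 0.0]]
(-1, -1) [[0.0, 0.0, 1.0], [-1.0, 0.0, 0.0], [-0.0, -1.0, 0.0]]
(-1, -1) [[0.0, 0.0, 1.0], [-1.0, 0.0, 0.0], [-0.0, -1.0, 0.0]]
```

```bash
sed -i 's/^C=.*/C=np.array([.6165,.0447]);YAW=-.187/' h.py; python3 - <<'E'
from h import *
plan([([.46,.06,.31],R_(YAW,.4)),([.45,.15,.30],R_(YAW-.3,.3)),([.45,.22,.27],R_(YAW-.6,.3))])
E
```

```text
[np.float64(0.01), np.float64(0.16), np.float64(-0.0)] [np.float64(0.22), np.float64(0.89), np.float64(-0.08)] rows>=1.5
[np.float64(0.07), np.float64(0.06), np.float64(0.18)] [np.float64(0.29), np.float64(0.86), np.float64(-0.01)] rows>=1.7
[np.float64(0.05), np.float64(-0.0), np.float64(0.18)] [np.float64(0.4), np.float64(0.62), np.float64(0.19)] rows>=1.6
```

>>> arm_command:
  series: [0, 0.08, 0, 0.1, 0.45, 0, 0, 0, 0.16, 0, 0.2, 0.9, -0.1, 0, 0, 0.16, 0, 0.2, 0.9, -0.1, 0, 0, 0.16, 0, 0.2, 0.9, -0.1, 0]

```text
t: 2.7
eef_pos: [0.4605, 0.0575, 0.311]
ee_rot: [3.122, 0.393, 2.945]
force: [-0.1, 0.2, -0.0]
width: 0.0004
gripper_force: 0.0
```

```bash
python3 - <<'E'
from h import *
s=arm.get_state();print(s["t"],s["q"],s["eef_pos"],s["ee_rot"])
E
```

```text
2.7 [ 0.78919099 -0.27747659 -0.73435309  0.40012623 -0.91261298 -2.76713773] [0.46052734 0.05750286 0.31103786] [3.12224474 0.39264506 2.94542951]
```

>>> arm_command:
  series: [0.03, 0.03, 0.09, 0.15, 0.4, 0, 0, 0.06, 0.06, 0.18, 0.3, 0.85, 0, 0, 0.06, 0.06, 0.18, 0.3, 0.85, 0, 0]

```text
t: 3.08
eef_pos: [0.4672, 0.1329, 0.3076]
ee_rot: [3.116, 0.258, 2.673]
force: [-1.8, -0.7, -0.2]
width: 0.0006
gripper_force: 0.0
```

```bash
python3 - <<'E'
from h import *
s=arm.get_state();print(s["t"],s["q"],s["eef_pos"],s["ee_rot"])
E
```

```text
3.075 [ 0.86765986 -0.11650498 -0.54487205  0.27887302 -1.07285618 -3.0292891 ] [0.4672372  0.13287676 0.30758885] [3.1164216  0.25757096 2.67281788]
```

```bash
cat > kin.py <<'E'
from h import *
from scipy.optimize import least_squares
LO=np.array([-3.07,-1.43,-1.02,-3.03,-3.05,-3.03])+.02;HI=np.array([3.07,2.12,1.25,1.67,0,3.03])-.02
E=np.array([[0,0,1],[-1,0,0],[0,-1,0.]])
r=lambda ax,a:Ro.from_euler(ax,a).as_matrix()
def fk(P,q):
    a1,d1,L1,a3,L2,L3,b=P
    A=r("z",q[0]);B=A@r("y",q[1]);p=A@[a1,b,d1]+B@[0,0,L1]
    B=B@r("y",-q[2]);p=p+B@[L2,0,a3];w=p;B=B@r("x",-q[3])@r("y",-q[4])@r("x",-q[5]);return p+B@[L3,0,0],B@E,w
D=[([-0.9979231,.3594178,.0110476,-.0003402,-1.2241163,-.2881196],[.18947528,-.64737914,.24759957]),
([0.57528536,-0.41920053,-1.01610989,0.77703535,-0.61110198,-2.90381015],[0.4656852,-0.03173159,0.31457979]),
([0.78919099,-0.27747659,-0.73435309,0.40012623,-0.91261298,-2.76713773],[0.46052734,0.05750286,0.31103786]),
([0.86765986,-0.11650498,-0.54487205,0.27887302,-1.07285618,-3.0292891],[0.4672372,0.13287676,0.30758885])]
g=np.array([.04,.33,.445,.04,.44,.38,-.19])
fit=least_squares(lambda P:np.r_[np.concatenate([fk(P,q)[0]-p for q,p in D]),(P-g)*1e-4],g)
P=fit.x
def ik(p,R,n=30,seed=0):
    rg=np.random.default_rng(seed);best=[]
    for i in range(n):
        x0=rg.uniform(np.maximum(LO,-2),np.minimum(HI,2))
        x0[1:3]=rg.uniform([-.5,-.9],[1,.5])
        s=least_squares(lambda q:np.r_[(fk(P,q)[0]-p)*3,(fk(P,q)[1]-R).ravel()],x0,bounds=(LO,HI),max_nfev=80)
        if s.cost<1e-6 and not any(np.abs(s.x-b).max()<.05 for b in best):best.append(s.x)
    return best
E
python3 - <<'E'
from kin import *
print(P.round(4),np.abs(fit.fun[:12]).max())
F=np.diag([-1,-1,1])
for nm,hp in(("frame start",H(-34,110,.10)),("frame end",H(-34,-10,.05))):
  for hd in(-.5,-1,-1.5):
    for t in(.6,.8):
      for fl in(0,1):
        R=R_(YAW+hd,t);R=R@F if fl else R
        for q in ik(hp,R,12):print(nm,hd,t,fl,q.round(2),"wrist",fk(P,q)[2].round(2))
E
```

```text
[ 0.5911 -0.3353  0.5981  0.2046 -0.2392  0.2455 -0.1987] 0.01401347497649804
```

```bash
python3 - <<'E'
from kin import *
import itertools
def frames(q):
    A=r("z",q[0]);B=A@r("y",q[1]);C3=B@r("y",-q[2]);D4=C3@r("x",-q[3]);E5=D4@r("y",-q[4]);return [A,B,C3,D4,E5,E5@r("x",-q[5])]
# names: frame,axis
base=[(0,0),(0,2),(1,2),(2,2),(2,0),(4,0)]
for ex in [[(0,1)],[(3,1)],[(3,2)],[(4,1)],[(4,2)],[(0,1),(3,2)],[(0,1),(4,2)],[(0,1),(3,1)],[(0,1),(4,1)],[(3,1),(3,2)],[(3,1),(4,2)],[(4,1),(4,2)],[(5,1),(5,2)],[(5,1),(5,2),(0,1)]]:
    cols=base+ex
    M=np.vstack([np.c_[tuple(frames(q)[f][:,a] for f,a in cols)] for q,_ in D]);y=np.concatenate([p for _,p in D])
    x=np.linalg.solve(M.T@M+1e-6*np.eye(len(cols)),M.T@y);print(ex,x.round(3),np.abs(M@x-y).max().round(4))
for q,p in D:
  print(np.arctan2(p[1],p[0])-q[0])
E
```

```text
[(0, 1)] [ 0.591 -0.335  0.598  0.205 -0.239  0.246 -0.199] 0.014
[(3, 1)] [ 0.     0.199  0.602  0.     0.464  0.356 -0.192] 0.0
[(3, 2)] [-0.191  2.186  0.685 -1.279  0.991  1.351  0.352] 0.1698
[(4, 1)] [ 0.     0.199  0.602  0.     0.464  0.356 -0.192] 0.0
[(4, 2)] [-0.929  1.561  0.705 -0.376  1.2    1.198  0.343] 0.1682
[(0, 1), (3, 2)] [ 0.508  0.14   0.621 -0.166 -0.077  0.48  -0.195  0.152] 0.0076
[(0, 1), (4, 2)] [ 0.242 -0.139  0.625  0.211 -0.012  0.397 -0.192  0.125] 0.0055
[(0, 1), (3, 1)] [ 0.     0.198  0.602  0.     0.463  0.356 -0.    -0.192] 0.0
[(0, 1), (4, 1)] [ 0.     0.198  0.602  0.     0.463  0.356 -0.    -0.192] 0.0
[(3, 1), (3, 2)] [ 0.     0.199  0.602  0.     0.463  0.356 -0.192 -0.   ] 0.0
[(3, 1), (4, 2)] [ 0.     0.199  0.602  0.     0.464  0.356 -0.192 -0.   ] 0.0
[(4, 1), (4, 2)] [ 0.     0.199  0.602  0.     0.464  0.356 -0.192 -0.   ] 0.0
[(5, 1), (5, 2)] [-0.057  1.277  1.022 -0.481  0.678  1.285 -0.135 -0.089] 0.0809
[(5, 1), (5, 2), (0, 1)] [ 0.673 -0.517  0.463  0.274 -0.343  0.039  0.04   0.03  -0.221] 0.0067
-0.2881449814792869
-0.6433197669802763
-0.6649708157454912
-0.5905866065921086
```

```bash
python3 - <<'E'
s=open("kin.py").read()
i=s.index("def fk");j=s.index("def ik")
s=s[:i]+'''D1,L1,L2,B4,L3=.199,.602,.4635,-.192,.356
P=None
def fk(P,q,full=False):
    A=r("z",q[0]);B=A@r("y",q[1]);e=A@[0,0,D1]+B@[0,0,L1];C3=B@r("y",-q[2]);f=e+C3@[L2,0,0]
    D4=C3@r("x",-q[3]);w=f+D4@[0,B4,0];G=D4@r("y",-q[4])@r("x",-q[5]);p=w+G@[L3,0,0]
    return (e,f,w,p) if full else (p,G@E,w)
def clear(q):
    pts=fk(P,q,True);m=9
    for a,b in zip(pts[:-1],pts[1:]):
        for k in np.linspace(0,1,30):
            x=a+(b-a)*k
            if x[2]>.17:m=min(m,np.hypot(*(x[:2]-C)))
            # boom and pole
    return m
'''+s[j:]
open("kin.py","w").write(s)
E
cat > s.py <<'E'
from kin import *
F=np.diag([-1,-1,1])
for nm,hp in(("start",H(-34,110,.10)),("end",H(-34,-10,.05))):
  for hd in(0,-.5,-1,-1.5):
    for t in(.5,.8):
      for fl in(0,1):
        R=R_(YAW+hd,t);R=R@F if fl else R
        for q in ik(hp,R,8):print(nm,hd,t,fl,q.round(2),"W",fk(P,q)[2].round(2),"clr %.2f"%clear(q))
E
python3 s.py
```

```bash
python3 - <<'E'
from kin import *
s=arm.get_state();print(s["q"],s["eef_pos"],fk(P,s["q"])[0]);print(fk(P,s["q"])[1]-Ro.from_euler("xyz",s["ee_rot"]).as_matrix())
print(R_(YAW,.3),np.linalg.det(R_(YAW,.3)))
for t in(.3,.5,.8):
  for hd in (0,-1):
    p=H(-34,110,.1);R=R_(YAW+hd,t)
    c=[]
    for x0 in ([.6,.3,0,0,-1,0],[.9,.3,-.3,.5,-1,-2],[0,.3,0,-1,-1,1]):
        S=least_squares(lambda q:np.r_[(fk(P,q)[0]-p)*3,(fk(P,q)[1]-R).ravel()],x0,bounds=(LO,HI));c.append((round(S.cost,5),S.x.round(2)))
    print(t,hd,c)
E
```

```text
[ 0.86765986 -0.11650498 -0.54487205  0.27887302 -1.07285618 -3.0292891 ] [0.4672372  0.13287676 0.30758885] [0.46729999 0.13266881 0.30831739]
[[-3.33066907e-16  0.00000000e+00 -8.32667268e-17]
 [ 5.55111512e-17  2.22044605e-16  4.71844785e-16]
 [ 2.22044605e-16  3.12250226e-16  1.11022302e-16]]
[[-9.38681527e-01  1.85912037e-01  2.90368223e-01]
 [ 1.77608553e-01  9.82566392e-01 -5.49407635e-02]
 [-2.95520207e-01 -6.93889390e-18 -9.55336489e-01]] 1.0
0.3 0 [(np.float64(58145.86586), array([ 1.69,  1.51,  1.23,  1.54, -0.02,  0.76])), (np.float64(58147.51118), array([ 1.69,  1.51,  1.23,  1.48, -0.02, -2.57])), (np.float64(58172.50225), array([ 1.54,  1.4 ,  1.23, -3.01, -0.19,  0.5 ]))]
0.3 -1 [(np.float64(58146.02054), array([ 1.69,  1.51,  1.23,  1.5 , -0.02,  0.3 ])), (np.float64(58147.18459), array([ 1.69,  1.51,  1.23,  1.56, -0.02, -1.51])), (np.float64(58173.51545), array([ 1.54,  1.41,  1.23, -3.01, -0.19,  0.4 ]))]
0.5 0 [(np.float64(58145.97867), array([ 1.68,  1.51,  1.23,  1.56, -0.02,  0.88])), (np.float64(58147.39892), array([ 1.7 ,  1.51,  1.23,  1.48, -0.02, -2.57])), (np.float64(58172.52024), array([ 1.54,  1.4 ,  1.23, -3.01, -0.19,  0.6 ]))]
0.5 -1 [(np.float64(58146.40901), array([ 1.69,  1.51,  1.23,  1.5 , -0.02,  0.27])), (np.float64(58147.9107), array([ 1.69,  1.51,  1.23,  1.51, -0.02, -2.28])), (np.float64(58173.70407), array([ 1.54,  1.41,  1.23, -3.01, -0.19,  0.55]))]
0.8 0 [(np.float64(58146.52533), array([ 1.68,  1.51,  1.23,  1.56, -0.02,  0.73])), (np.float64(58147.17434), array([ 1.69,  1.51,  1.23,  1.49, -0.02, -2.57])), (np.float64(58172.5666), array([ 1.54,  1.4 ,  1.23, -3.01, -0.19,  0.76]))]
0.8 -1 [(np.float64(58146.95156), array([ 1.69,  1.51,  1.23,  1.51, -0.02,  0.23])), (np.float64(58147.998), array([ 1.69,  1.51,  1.23,  1.5 , -0.02, -2.43])), (np.float64(58173.91977), array([ 1.54,  1.4 ,  1.23, -3.01, -0.19,  0.77]))]
```

```bash
sed -i 's/^def H(x,y,z):.*/def H(x,y,z):  # headstage mm,mm,m -> world\n    x,y=x\/1000,y\/1000/' h.py; python3 s.py
```

```text
start -0.5 0.5 0 [ 0.69  0.33 -0.83  1.05 -0.58  2.39] W [0.47 0.27 0.41] clr 0.15
start -0.5 0.5 1 [ 0.69  0.33 -0.83  1.05 -0.58 -0.75] W [0.47 0.27 0.41] clr 0.15
start -0.5 0.8 0 [ 0.67  0.39 -0.96  1.55 -0.78  1.89] W [0.41 0.32 0.35] clr 0.18
start -0.5 0.8 1 [ 0.67  0.39 -0.96  1.55 -0.78 -1.25] W [0.41 0.32 0.35] clr 0.18
start -1 0.5 0 [ 0.79  0.45 -0.54  0.61 -0.89  2.28] W [0.54 0.32 0.41] clr 0.16
start -1 0.5 1 [ 0.79  0.45 -0.54  0.61 -0.89 -0.87] W [0.54 0.32 0.41] clr 0.16
start -1 0.8 0 [ 0.87  0.55 -0.6   0.82 -1.05  2.  ] W [0.51 0.4  0.35] clr 0.19
start -1 0.8 1 [ 0.87  0.55 -0.6   0.82 -1.05 -1.14] W [0.51 0.4  0.35] clr 0.19
start -1.5 0.5 0 [ 0.74  0.56 -0.27  0.35 -1.16  2.07] W [0.62 0.33 0.41] clr 0.16
start -1.5 0.5 1 [ 0.74  0.56 -0.27  0.35 -1.16 -1.07] W [0.62 0.33 0.41] clr 0.16
start -1.5 0.8 0 [ 0.81  0.69 -0.22  0.46 -1.37  1.96] W [0.63 0.41 0.35] clr 0.19
start -1.5 0.8 1 [ 0.81  0.69 -0.22  0.46 -1.37 -1.18] W [0.63 0.41 0.35] clr 0.19
end 0 0.8 0 [-0.32  0.38 -0.99 -2.97 -0.6   1.52] W [0.33 0.09 0.3 ] clr 0.17
end 0 0.8 1 [-0.32  0.38 -0.99 -2.97 -0.6  -1.62] W [0.33 0.09 0.3 ] clr 0.17
end -1 0.5 0 [ 0.59  0.42 -0.81  0.88 -0.66  2.14] W [0.52 0.2  0.36] clr 0.09
end -1 0.5 1 [ 0.59  0.42 -0.81  0.88 -0.66 -1.  ] W [0.52 0.2  0.36] clr 0.09
end -1 0.8 0 [ 0.67  0.52 -0.87  1.13 -0.87  1.8 ] W [0.49 0.28 0.3 ] clr 0.15
end -1 0.8 1 [ 0.67  0.52 -0.87  1.13 -0.87 -1.34] W [0.49 0.28 0.3 ] clr 0.15
end -1.5 0.5 0 [ 0.61  0.53 -0.51  0.46 -0.93  2.06] W [0.6  0.21 0.36] clr 0.07
end -1.5 0.5 1 [ 0.61  0.53 -0.51  0.46 -0.93 -1.08] W [0.6  0.21 0.36] clr 0.07
end -1.5 0.8 0 [ 0.69  0.66 -0.48  0.58 -1.14  1.9 ] W [0.61 0.29 0.3 ] clr 0.13
end -1.5 0.8 1 [ 0.69  0.66 -0.48  0.58 -1.14 -1.25] W [0.61 0.29 0.3 ] clr 0.13
```

```bash
cat > p.py <<'E'
from kin import *
def chk(ps,seed):  # follow IK along path from joint seed; print joints & clearance
    q=np.array(seed,float)
    for p,R in ps:
        s=least_squares(lambda q:np.r_[(fk(P,q)[0]-p)*3,(fk(P,q)[1]-R).ravel()],np.clip(q,LO+1e-3,HI-1e-3),bounds=(LO,HI));q=s.x
        print("  q",q.round(2),"cost %.0e"%s.cost,"clr %.2f"%clear(q))
E
python3 - <<'E'
from p import *
s=arm.get_state();R=Ro.from_euler("xyz",s["ee_rot"]).as_matrix();rz=lambda a:Ro.from_rotvec([0,0,a]).as_matrix()
p=np.array([.46,.23,.28])
T=[(p,R@rz(-.9*np.pi/2)),(p,R@rz(-1.8*np.pi/2)),(p,R@rz(-2.7*np.pi/2)),(H(-45,150,.2),R_(YAW-1,.6)),(H(-38,118,.14),R_(YAW-1,.8)),(H(-38,118,.09),R_(YAW-1,.8))]
plan(T);chk(T,s["q"])
E
```

```text
[np.float64(0.0), np.float64(0.0), np.float64(-0.9)] [np.float64(0.56), np.float64(0.83), np.float64(0.16)] rows>=7.7
[np.float64(-0.0), np.float64(0.0), np.float64(-0.9)] [np.float64(-0.0), np.float64(-0.0), np.float64(-0.0)] rows>=7.7
[np.float64(-0.0), np.float64(-0.0), np.float64(-0.9)] [np.float64(0.0), np.float64(-0.0), np.float64(-0.0)] rows>=7.7
[np.float64(-0.08), np.float64(-0.31), np.float64(-0.86)] [np.float64(0.82), np.float64(0.86), np.float64(1.13)] rows>=7.9
[np.float64(-0.0), np.float64(-0.12), np.float64(0.0)] [np.float64(0.09), np.float64(-0.11), np.float64(0.67)] rows>=1.1
[np.float64(-0.0), np.float64(-0.0), np.float64(0.0)] [np.float64(0.36), np.float64(0.0), np.float64(0.35)] rows>=1.0
  q [ 1.02 -0.02 -0.53  0.3  -1.04 -1.8 ] cost 2e-29 clr 0.24
  q [ 1.02 -0.02 -0.53  0.3  -1.04 -0.38] cost 3e-23 clr 0.24
  q [ 1.02 -0.02 -0.53  0.3  -1.04  1.03] cost 3e-19 clr 0.24
  q [ 0.89  0.4  -0.4   0.57 -1.16  2.3 ] cost 2e-28 clr 0.16
  q [ 0.89  0.5  -0.56  0.77 -1.12  2.07] cost 4e-26 clr 0.16
  q [ 0.88  0.56 -0.6   0.82 -1.04  1.99] cost 3e-25 clr 0.21
```

>>> arm_command:
  series: [0, 0, -0.11, 0.28, 0.4, 0.08, 0, 0, 0, -0.22, 0.55, 0.83, 0.16, 0, 0, 0, -0.33, 0.55, 0.83, 0.16, 0, 0, 0, -0.44, 0.55, 0.83, 0.16, 0, 0, 0, -0.55, 0.55, 0.83, 0.16, 0, 0, 0, -0.66, 0.55, 0.83, 0.16, 0, 0, 0, -0.77, 0.55, 0.83, 0.16, 0, 0, 0, -0.88, 0.55, 0.83, 0.16, 0]

```text
t: 4.08
eef_pos: [0.4591, 0.2265, 0.2806]
ee_rot: [-2.891, 0.072, -2.211]
force: [0.3, -0.1, -0.2]
width: 0.0002
gripper_force: 0.0
```

>>> arm_command:
  series: [0, 0, -0.11, 0, 0, 0, 0, 0, 0, -0.22, 0, 0, 0, 0, 0, 0, -0.33, 0, 0, 0, 0, 0, 0, -0.44, 0, 0, 0, 0, 0, 0, -0.55, 0, 0, 0, 0, 0, 0, -0.66, 0, 0, 0, 0, 0, 0, -0.77, 0, 0, 0, 0, 0, 0, -0.88, 0, 0, 0, 0]

```text
t: 5.08
eef_pos: [0.4591, 0.2265, 0.2806]
ee_rot: [-3.021, -0.231, -0.851]
force: [-0.0, 0.2, 0.3]
width: 0.0006
gripper_force: 0.0
```

>>> arm_command:
  series: [0, 0, -0.11, 0, 0, 0, 0, 0, 0, -0.22, 0, 0, 0, 0, 0, 0, -0.33, 0, 0, 0, 0, 0, 0, -0.44, 0, 0, 0, 0, 0, 0, -0.55, 0, 0, 0, 0, 0, 0, -0.66, 0, 0, 0, 0, 0, 0, -0.77, 0, 0, 0, 0, 0, 0, -0.88, 0, 0, 0, 0]

```text
t: 6.08
eef_pos: [0.4591, 0.2265, 0.2806]
ee_rot: [2.934, -0.158, 0.561]
force: [-0.4, 0.5, 0.2]
width: 0.0005
gripper_force: 0.0
```

```bash
python3 - <<'E'
from p import *
s=arm.get_state();print(s["q"],s["eef_pos"])
T=[([.51,.23,.25],R_(YAW-1,.5)),(H(-45,150,.2),R_(YAW-1,.7)),(H(-38,118,.14),R_(YAW-1,.8)),(H(-38,118,.09),R_(YAW-1,.8))]
plan(T);chk(T,s["q"])
E
```

```text
[ 1.02164378 -0.02760816 -0.53408103  0.2985232  -1.03598136  0.94475439] [0.45912591 0.22647032 0.28055804]
[np.float64(-0.05), np.float64(-0.25), np.float64(-0.92)] [np.float64(0.4), np.float64(0.16), np.float64(0.41)] rows>=8.2
[np.float64(0.01), np.float64(-0.13), np.float64(0.0)] [np.float64(-0.3), np.float64(0.71), np.float64(0.74)] rows>=1.8
[np.float64(-0.0), np.float64(-0.06), np.float64(0.0)] [np.float64(0.16), np.float64(-0.1), np.float64(0.66)] rows>=1.1
[np.float64(-0.0), np.float64(-0.0), np.float64(0.0)] [np.float64(0.35), np.float64(0.0), np.float64(0.35)] rows>=1.0
  q [ 1.02  0.25 -0.4   0.42 -1.26  2.31] cost 2e-26 clr 0.21
  q [ 0.91  0.43 -0.42  0.64 -1.2   2.23] cost 2e-19 clr 0.16
  q [ 0.89  0.5  -0.56  0.77 -1.12  2.07] cost 2e-31 clr 0.16
  q [ 0.88  0.56 -0.6   0.82 -1.04  1.99] cost 3e-25 clr 0.21
```

>>> arm_command:
  series: [0, -0.03, -0.11, 0.05, 0.02, 0.05, 0, -0.01, -0.06, -0.22, 0.1, 0.04, 0.1, 0, -0.02, -0.09, -0.34, 0.15, 0.06, 0.15, 0, -0.02, -0.12, -0.46, 0.2, 0.08, 0.2, 0, -0.03, -0.15, -0.57, 0.25, 0.1, 0.25, 0, -0.04, -0.19, -0.69, 0.3, 0.12, 0.3, 0, -0.05, -0.22, -0.8, 0.35, 0.14, 0.35, 0, -0.05, -0.25, -0.91, 0.4, 0.16, 0.4, 0]

```text
t: 7.08
eef_pos: [0.5104, 0.2303, 0.2516]
ee_rot: [3.132, 0.499, 1.941]
force: [0.1, 0.0, -0.5]
width: 0.0003
gripper_force: 0.0
```

>>> arm_command:
  series: [0, -0.06, 0, -0.15, 0.35, 0.37, 0, 0.01, -0.13, 0, -0.3, 0.7, 0.74, 0, 0.01, -0.13, 0, -0.3, 0.7, 0.74, 0, 0.01, -0.13, 0, -0.3, 0.7, 0.74, 0]

```text
t: 7.58
eef_pos: [0.5981, 0.1993, 0.202]
ee_rot: [-3.139, 0.7, 1.933]
force: [0.7, -0.3, 0.3]
width: 0.0004
gripper_force: 0.0
```

```bash
python3 - <<'E'
from p import *
s=arm.get_state();print(s["q"],s["eef_pos"],s["t"])
m=arm.camera_model("wrist");im=arm.grab_frame("wrist");np.save("w2.npy",m["pose"]);cv2.imwrite("pics/w2.png",im);cv2.imwrite("pics/w2r.png",cv2.resize(im[::-1,::-1],(800,600),interpolation=cv2.INTER_CUBIC))
T=[(H(-38,118,.14),R_(YAW-1,.8)),(H(-38,118,.09),R_(YAW-1,.8))]
plan(T);chk(T,s["q"])
E
```

```text
[ 0.91193706  0.4319907  -0.40894537  0.62340187 -1.21972245  2.22241478] [0.59812533 0.19932867 0.20204841] 7.575
[np.float64(-0.01), np.float64(-0.06), np.float64(-0.01)] [np.float64(0.17), np.float64(-0.09), np.float64(0.69)] rows>=1.2
[np.float64(0.0), np.float64(-0.0), np.float64(-0.0)] [np.float64(0.35), np.float64(0.0), np.float64(0.35)] rows>=1.0
  q [ 0.89  0.5  -0.56  0.77 -1.12  2.07] cost 2e-30 clr 0.16
  q [ 0.88  0.56 -0.6   0.82 -1.04  1.99] cost 3e-25 clr 0.21
```

View pics/w2r.png

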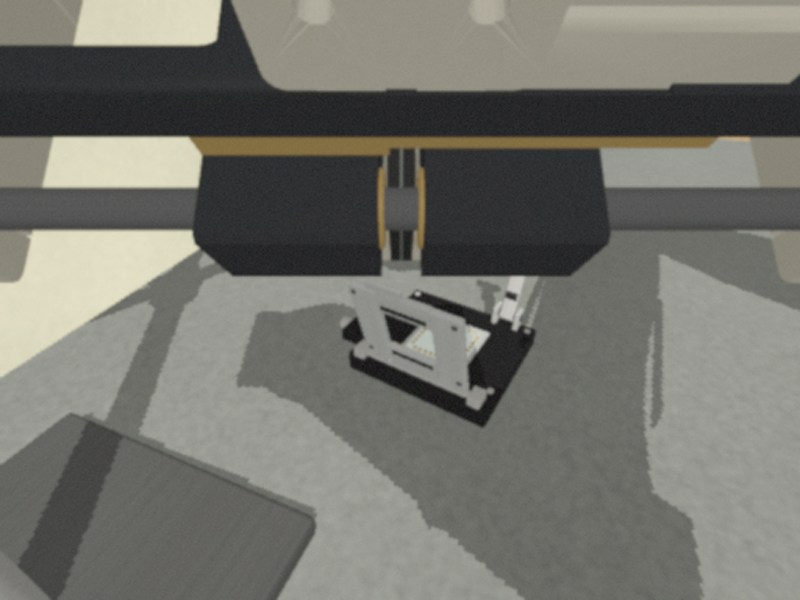

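The flipped view shows the frame upright, with its free-edge corners at about (467,322) on the robot side and (348,287) on the far side. The lever stands to the right behind it, and nothing lies between the tool and the frame.

```bash
cat >> p.py <<'E'
HD,TL=YAW-1,.8
def tcp_for(th,rho,xc=-31,gap=0,hd=HD,t=TL,hw=9.5):
    """TCP (world) so that the tip touches the frame's outer face at rho (mm), gap mm away"""
    f=abs(np.sin(hd-YAW))
    n=np.array([-np.sin(th),-np.cos(th)]);c=np.array([46-rho*np.cos(th)+3.5*np.sin(th),22+rho*np.sin(th)+3.5*np.cos(th)])
    cs=[np.array([-f*(22*np.sin(t)+s*np.cos(t)),-22*np.cos(t)+s*np.sin(t)]) for s in(-hw,hw)]
    k=max(cs,key=lambda v:v@n);o=c-k-gap*n
    return H(xc-np.cos(hd-YAW)*22*np.sin(t),o[0],o[1]/1000)
E
python3 - <<'E'
from p import *
m=arm.camera_model("wrist");m["pose"]=np.load("w2.npy")
for th in(1.6,1.7,1.8,1.9,2.0):
    o=[]
    for x in(-42,42):
        y,z=46-84*np.cos(th)+3.5*np.sin(th),22+84*np.sin(th)+3.5*np.cos(th)
        u,v=proj(m,H(x,y,z/1000));o+=[round((511-u)*1.5625),round((383-v)*1.5625)]
    print(th,o)
u=[proj(m,H(x,y,.02)) for x,y in((-60,55),(-60,-55),(60,55))];print([(round((511-a)*1.5625),round((383-b)*1.5625)) for a,b in u])
T=[(H(-38,128,.13),R_(HD,TL))]+[(tcp_for(th,rho,gap=g),R_(HD,TL)) for th,rho,g in((1.85,72,20),(1.85,72,0),(1.5,72,0),(1.2,72,0),(.9,70,0),(.6,66,0),(.3,62,0),(.0,58,0))]
for p,_ in T:print(p.round(3))
plan(T);chk(T,arm.get_state()["q"])
E
```

```text
1.6 [477, 300, 363, 263]
1.7 [471, 308, 356, 270]
1.8 [465, 318, 349, 277]
1.9 [459, 329, 342, 286]
2.0 [452, 341, 335, 296]
[(487, 411), (536, 327), (348, 351)]
[0.603 0.178 0.13 ]
[0.598 0.157 0.093]
[0.594 0.139 0.099]
[0.589 0.114 0.103]
[0.585 0.093 0.099]
[0.582 0.076 0.088]
[0.578 0.053 0.084]
[0.577 0.048 0.066]
[0.577 0.048 0.048]
[np.float64(-0.01), np.float64(-0.06), np.float64(-0.01)] [np.float64(0.3), np.float64(-0.04), np.float64(0.71)] rows>=1.3
[np.float64(0.0), np.float64(-0.0), np.float64(-0.0)] [np.float64(0.14), np.float64(-0.12), np.float64(0.37)] rows>=1.0
[np.float64(0.0), np.float64(-0.0), np.float64(-0.0)] [np.float64(-0.15), np.float64(-0.1), np.float64(0.08)] rows>=1.0
[np.float64(0.0), np.float64(-0.0), np.float64(-0.0)] [np.float64(-0.18), np.float64(-0.14), np.float64(0.12)] rows>=1.0
[np.float64(0.0), np.float64(-0.0), np.float64(-0.0)] [np.float64(-0.09), np.float64(-0.11), np.float64(0.16)] rows>=1.0
[np.float64(0.0), np.float64(-0.0), np.float64(-0.0)] [np.float64(-0.03), np.float64(-0.1), np.float64(0.18)] rows>=1.0
[np.float64(0.0), np.float64(-0.0
[... 183 characters left out ...]
loat64(0.17)] rows>=1.0
[np.float64(0.0), np.float64(-0.0), np.float64(-0.0)] [np.float64(0.13), np.float64(-0.0), np.float64(0.12)] rows>=1.0
  q [ 0.9   0.52 -0.55  0.77 -1.11  2.06] cost 2e-31 clr 0.18
  q [ 0.87  0.55 -0.62  0.83 -1.03  1.98] cost 4e-22 clr 0.19
  q [ 0.85  0.52 -0.66  0.85 -1.02  1.98] cost 2e-29 clr 0.18
  q [ 0.82  0.5  -0.7   0.88 -1.    1.97] cost 7e-25 clr 0.15
  q [ 0.79  0.48 -0.75  0.92 -0.98  1.95] cost 7e-24 clr 0.14
  q [ 0.76  0.48 -0.79  0.97 -0.94  1.92] cost 1e-22 clr 0.13
  q [ 0.72  0.47 -0.83  1.02 -0.92  1.89] cost 2e-20 clr 0.12
  q [ 0.7   0.49 -0.86  1.08 -0.89  1.84] cost 3e-26 clr 0.14
  q [ 0.69  0.52 -0.87  1.12 -0.87  1.8 ] cost 1e-30 clr 0.15
```

>>> arm_command:
  series: [-0.01, -0.03, 0, 0.15, 0, 0.35, 0, -0.01, -0.06, -0.01, 0.3, -0.04, 0.7, 0, -0.01, -0.06, -0.01, 0.3, -0.04, 0.7, 0]

```text
t: 8.0
eef_pos: [0.601, 0.1777, 0.129]
ee_rot: [-3.138, 0.795, 1.958]
force: [-0.2, 0.0, 0.3]
width: 0.0
gripper_force: 0.0
```

>>> arm_command:
  series: [0, 0, 0, 0.14, -0.12, 0.37, 0, 0, 0, 0, 0.07, -0.17, 0.4, 0, 0, 0, 0, 0, -0.22, 0.45, 0, 0, 0, 0, 0, -0.22, 0.45, 0]

```text
t: 8.5
eef_pos: [0.5948, 0.1415, 0.0999]
ee_rot: [3.138, 0.793, 1.952]
force: [0.6, -0.8, -0.1]
width: 0.0002
gripper_force: 0.0
```

>>> arm_command:
  series: [0, 0, 0, -0.09, -0.07, 0.06, 0, 0, 0, 0, -0.18, -0.14, 0.12, 0, 0, 0, 0, -0.23, -0.2, 0.2, 0, 0, 0, 0, -0.27, -0.25, 0.28, 0, 0, 0, 0, -0.29, -0.3, 0.37, 0, 0, 0, 0, -0.3, -0.35, 0.46, 0, 0, 0, 0, -0.3, -0.35, 0.46, 0]

```text
t: 9.38
eef_pos: [0.5811, 0.0766, 0.0862]
ee_rot: [-3.138, 0.795, 1.956]
force: [0.0, -0.1, 1.1]
width: 0.0002
gripper_force: 0.0
```

```bash
python3 - <<'E'
from p import *
s=arm.get_state();print(s["q"],s["eef_pos"],s["t"],s["force"])
a=arm.grab_frame("side")[120:210,225:325];t=arm.grab_frame("top")[125:205,190:280];w=arm.grab_frame("wrist")[::-1,::-1]
o=np.zeros((600,800,3),np.uint8);f=lambda i,W,Hh:cv2.resize(i,(W,Hh),interpolation=cv2.INTER_CUBIC)
o[:360,:400]=f(a,400,360);o[:356,400:800]=f(t,400,356);o[360:,200:520]=f(w,320,240);cv2.imwrite("pics/d.png",o)
T=[(tcp_for(th,rho),R_(HD,TL)) for th,rho in((.6,66),(.3,62),(.0,58))];plan(T)
E
```

```text
[ 0.76162646  0.48388676 -0.78537535  0.96303517 -0.94016763  1.92234495] [0.58114342 0.07662916 0.08617571] 9.375 [ 0.03500598 -0.08785388  1.09019735]
[np.float64(-0.0), np.float64(-0.0), np.float64(0.0)] [np.float64(-0.13), np.float64(-0.13), np.float64(0.17)] rows>=1.0
[np.float64(-0.0), np.float64(-0.0), np.float64(0.0)] [np.float64(0.1), np.float64(-0.03), np.float64(0.16)] rows>=1.0
[np.float64(-0.0), np.float64(-0.0), np.float64(0.0)] [np.float64(0.13), np.float64(0.0), np.float64(0.13)] rows>=1.0
```

View pics/d.png

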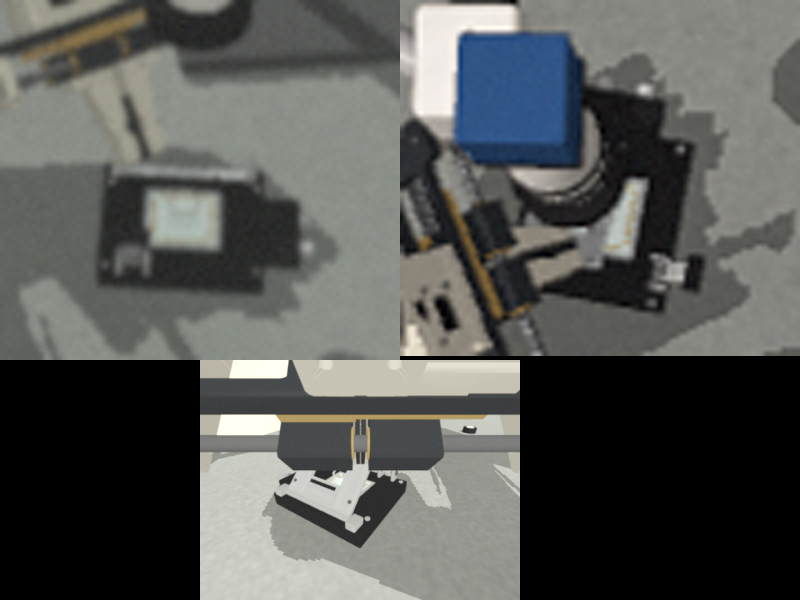

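The frame is tilting over. In the wrist inset it leans inward, and in the side view it appears edge-on. The push continues.

>>> arm_command:
  series: [0, 0, 0, -0.07, -0.07, 0.08, 0, 0, 0, 0, -0.13, -0.13, 0.17, 0, 0, 0, 0, -0.08, -0.15, 0.25, 0, 0, 0, 0, -0.03, -0.16, 0.33, 0, 0, 0, 0, 0.03, -0.16, 0.4, 0, 0, 0, 0, 0.1, -0.16, 0.46, 0, 0, 0, 0, 0.12, -0.16, 0.48, 0, 0, 0, 0, 0.12, -0.16, 0.48, 0]

```text
t: 10.52
eef_pos: [0.577, 0.0475, 0.0462]
ee_rot: [3.141, 0.799, 1.955]
force: [-6.4, 0.8, 18.0]
width: 0.0003
gripper_force: 8.8
```

```bash
python3 - <<'E'
from p import *
s=arm.get_state();print(s["q"],s["eef_pos"],s["t"],s["force"])
E
```

```text
[ 0.6831363   0.52263629 -0.86974797  1.12040316 -0.86461783  1.79532844] [0.57695889 0.04747358 0.0461864 ] 10.525 [-6.43649964  0.77972489 17.97079985]
```

```bash
cat > s2.py <<'E'
from kin import *
cap=np.array([.5293,-.342])
F=np.diag([-1,-1,1])
for nm,hp in(("lev0",H(-40,-110,.10)),("lev1",H(-40,5,.055)),("place",H(0,0,.055)),("pick",np.r_[cap,.025])):
  for hd in(.6,1,1.4,1.9):
    for t in(.6,.8):
        R=R_(YAW+hd,t)
        for q in ik(hp,R,10):print(nm,hd,t,q.round(2),"W",fk(P,q)[2].round(2),"clr %.2f"%clear(q))
E
python3 s2.py
```

```text
lev0 0.6 0.6 [ 0.04  0.17 -0.56 -0.67 -0.34 -0.62] W [ 0.37 -0.14  0.39] clr 0.16
lev0 0.6 0.8 [-0.28  0.2  -0.51 -1.23 -0.51  0.13] W [ 0.32 -0.16  0.35] clr 0.19
lev0 1 0.6 [-0.15  0.26 -0.38 -0.78 -0.72 -0.05] W [ 0.42 -0.2   0.39] clr 0.16
lev0 1 0.8 [-0.36  0.32 -0.36 -1.07 -0.85  0.33] W [ 0.38 -0.24  0.35] clr 0.20
lev0 1.4 0.6 [-0.2   0.37 -0.24 -0.72 -1.    0.25] W [ 0.49 -0.24  0.39] clr 0.17
lev0 1.4 0.8 [-0.35  0.44 -0.19 -0.91 -1.14  0.48] W [ 0.47 -0.3   0.35] clr 0.20
lev0 1.9 0.6 [-0.16  0.49 -0.07 -0.6  -1.27  0.56] W [ 0.59 -0.25  0.39] clr 0.14
lev0 1.9 0.8 [-0.26  0.58  0.02 -0.73 -1.44  0.67] W [ 0.59 -0.31  0.35] clr 0.19
lev1 0.6 0.6 [ 0.37  0.27 -0.66 -0.53 -0.05 -1.  ] W [ 0.39 -0.02  0.35] clr 0.12
lev1 0.6 0.8 [-0.11  0.3  -0.53 -1.54 -0.37  0.35] W [ 0.34 -0.05  0.3 ] clr 0.16
lev1 1 0.6 [ 0.08  0.32 -0.42 -0.86 -0.52 -0.14] W [ 0.44 -0.09  0.35] clr 0.09
lev1 1 0.8 [-0.16  0.37 -0.41 -1.24 -0.68  0.38] W [ 0.4  -0.13  0.3 ] clr 0.15
lev1 1.4 0.6 [ 0.    0.41 -0.28 -0.81 -0.82  0.19] W [ 0.51 -0.13  0.35] clr 0.05
lev1 1.4 0.8 [-0.16  0.48 -0.25 -1.02 -0.9
[... 815 characters left out ...]
0.8  -1.33  0.6 ] W [ 0.65 -0.21  0.3 ] clr 0.11
pick 0.6 0.6 [-0.65  0.48 -0.24 -0.85 -0.72  0.11] W [ 0.35 -0.42  0.32] clr 0.41
pick 0.6 0.8 [-0.82  0.54 -0.22 -1.1  -0.86  0.44] W [ 0.3  -0.44  0.27] clr 0.48
pick 1 0.6 [-0.67  0.57 -0.1  -0.74 -0.99  0.35] W [ 0.39 -0.49  0.32] clr 0.42
pick 1 0.8 [-0.79  0.64 -0.04 -0.91 -1.14  0.54] W [ 0.35 -0.53  0.27] clr 0.47
pick 1.4 0.6 [-0.63  0.66  0.05 -0.62 -1.22  0.57] W [ 0.46 -0.53  0.32] clr 0.40
pick 1.4 0.8 [-0.73  0.74  0.14 -0.75 -1.39  0.67] W [ 0.44 -0.58  0.27] clr 0.44
pick 1.9 0.6 [-0.55  0.75  0.19 -0.46 -1.43  0.85] W [ 0.56 -0.54  0.32] clr 0.36
pick 1.9 0.8 [-0.61  0.86  0.33 -0.55 -1.64  0.89] W [ 0.57 -0.59  0.27] clr 0.39
```

>>> arm_command:
  series: [0, 0, 0, 0, 0, -0.25, 0, 0, 0, 0, -0.1, 0, -0.55, 0, 0, 0, 0, -0.2, 0, -1, 0, 0, 0, 0, -0.2, 0, -1, 0]

```text
t: 11.02
eef_pos: [0.5562, 0.1047, 0.1306]
ee_rot: [3.136, 0.792, 1.954]
force: [-0.1, 0.1, -0.0]
width: 0.0006
gripper_force: 0.0
```

```bash
cat > m.py <<'E'
from p import *
s=arm.get_state();print(s["t"],s["eef_pos"])
T=[([.50,.17,.2],R_(YAW-.9,.6)),([.48,.17,.26],R_(YAW-.5,.3)),([.48,.08,.28],R_(YAW-.2,.1)),([.48,-.01,.28],R_(YAW+.3,.1)),([.48,-.10,.27],R_(YAW+.7,.2)),([.50,-.16,.24],R_(YAW+1.1,.5)),(H(-50,-150,.17),R_(YAW+1.2,.8))]
plan(T)
ps=[(s["eef_pos"],Ro.from_euler("xyz",s["ee_rot"]).as_matrix())]
for p,R in T:
    r0=Ro.from_matrix(ps[-1][1]);w=(r0.inv()*Ro.from_matrix(R)).as_rotvec();p0=ps[-1][0]
    ps+=[(p0+(np.array(p)-p0)*k,(r0*Ro.from_rotvec(w*k)).as_matrix()) for k in(.5,1)]
chk(ps,s["q"])
E
python3 m.py
```

```text
11.025 [0.55623505 0.10467698 0.13056698]
[np.float64(-0.04), np.float64(0.12), np.float64(-0.05)] [np.float64(0.08), np.float64(-0.27), np.float64(-1.07)] rows>=1.8
[np.float64(-0.11), np.float64(0.19), np.float64(-0.23)] [np.float64(-0.26), np.float64(-0.18), np.float64(-0.55)] rows>=2.7
[np.float64(-0.04), np.float64(0.13), np.float64(-0.19)] [np.float64(-0.61), np.float64(-0.7), np.float64(-0.02)] rows>=2.0
[np.float64(-0.03), np.float64(-0.0), np.float64(-0.31)] [np.float64(-0.33), np.float64(-0.83), np.float64(0.03)] rows>=2.7
[np.float64(-0.04), np.float64(-0.06), np.float64(-0.25)] [np.float64(0.11), np.float64(-0.9), np.float64(0.09)] rows>=2.2
[np.float64(-0.08), np.float64(-0.19), np.float64(-0.25)] [np.float64(0.17), np.float64(-0.62), np.float64(0.27)] rows>=2.8
[np.float64(-0.04), np.float64(-0.19), np.float64(-0.05)] [np.float64(-0.34), np.float64(0.09), np.float64(0.98)] rows>=1.7
  q [ 0.86  0.41 -0.75  0.83 -1.03  1.99] cost 7e-19 clr 0.13
  q [ 0.94  0.32 -0.71  0.7  -1.05  2.12] cost 2e-25 clr 0.14
  q [ 1.01  0.23 -0.66  0.58 -1.1   2.23] cost 3e-27 clr 0.17
  q [ 0.99  0.1  -0.65  0.5  -1.04  2.54] cost 4e-24 clr 0.18
  q [ 0.94  0.01 -0.58  0.35 -1.03  2.9 ] cost 4e-27 clr 0.19
  q [ 0.93 -0.07 -0.65  0.34 -1.    3.01] cost 1e-02 clr 0.19
  q [ 0.99 -0.17 -0.76  0.36 -0.98  3.01] cost 8e-02 clr 0.21
  q [ 1.1  -0.3  -0.97  0.49 -0.9   3.01] cost 2e-01 clr 0.23
  q [ 2.61 -1.41 -0.48  0.15 -2.62  2.34] cost 2e-02 clr 0.18
  q [ 2.47 -1.41 -0.55  0.24 -2.55  2.74] cost 2e-02 clr 0.20
  q [ 2.4  -1.41 -0.55  0.27 -2.53  3.01] cost 3e-02 clr 0.22
  q [ 2.49 -1.41 -0.53  0.25 -2.59  3.01] cost 1e-01 clr 0.19
  q [ 2.56 -1.41 -0.48  0.2  -2.67  3.01] cost 3e-01 clr 0.18
  q [ 2.59 -1.41 -0.88  0.43 -2.37  3.01] cost 4e-01 clr 0.18
  q [ 2.61 -1.41 -1.    0.55 -2.26  3.01] cost 5e-01 clr 0.19
```

```bash
python3 - <<'E'
s=open("m.py").read();i=s.index("T=[");j=s.index("plan(T)")
s=s[:i]+"""T=[([.50,.17,.2],R_(YAW-1.0,.6)),([.46,.18,.26],R_(YAW-1.3,.2)),([.45,.13,.28],R_(YAW-2.3,.03)),([.45,.04,.28],R_(YAW-3.3,.03)),([.46,-.05,.28],R_(YAW-4.2,.1)),([.49,-.13,.25],R_(YAW-5.08,.45)),(H(-60,-150,.17),R_(YAW+1.2,.8))]
"""+s[j:];open("m.py","w").write(s)
E
python3 m.py
```

```text
11.025 [0.55623505 0.10467698 0.13056698]
[np.float64(0.0), np.float64(0.12), np.float64(0.0)] [np.float64(0.08), np.float64(-0.27), np.float64(-1.07)] rows>=1.8
[np.float64(0.08), np.float64(0.25), np.float64(0.18)] [np.float64(-0.14), np.float64(-0.33), np.float64(-0.63)] rows>=2.7
[np.float64(0.08), np.float64(0.1), np.float64(0.63)] [np.float64(-0.52), np.float64(-0.14), np.float64(-0.1)] rows>=5.5
[np.float64(0.02), np.float64(0.01), np.float64(0.64)] [np.float64(-0.55), np.float64(0.72), np.float64(0.02)] rows>=5.5
[np.float64(0.03), np.float64(-0.04), np.float64(0.57)] [np.float64(0.4), np.float64(0.81), np.float64(-0.01)] rows>=4.9
[np.float64(0.15), np.float64(-0.21), np.float64(0.54)] [np.float64(0.88), np.float64(-0.03), np.float64(0.21)] rows>=5.1
[np.float64(0.0), np.float64(-0.23), np.float64(0.0)] [np.float64(-0.14), np.float64(-0.13), np.float64(0.96)] rows>=2.0
  q [ 0.86  0.41 -0.75  0.83 -1.03  1.99] cost 7e-19 clr 0.13
  q [ 0.94  0.33 -0.68  0.67 -1.08  2.11] cost 3e-27 clr 0.14
  q [ 1.    0.26 -0.6   0.53 -1.15  2.19] cost 4e-28 clr 0.17
  q [ 0.95  0.17 -0.49  0.33 -1.19  2.25] cost 3e-24 clr 0.19
  q [ 0.88  0.1  -0.38  0.15 -1.24  2.29] cost 1e-25 clr 0.21
  q [ 0.79  0.06 -0.35  0.06 -1.25  1.91] cost 1e-21 clr 0.20
  q [ 0.7   0.01 -0.36 -0.   -1.24  1.52] cost 2e-20 clr 0.18
  q [ 0.61 -0.01 -0.37 -0.01 -1.24  1.12] cost 3e-21 clr 0.16
  q [ 0.51 -0.02 -0.38 -0.02 -1.24  0.73] cost 2e-20 clr 0.16
  q [ 0.37 -0.01 -0.35 -0.07 -1.25  0.43] cost 2e-23 clr 0.16
  q [ 0.23  0.01 -0.31 -0.1  -1.26  0.12] cost 2e-22 clr 0.17
  q [-0.    0.04 -0.27 -0.29 -1.2  -0.01] cost 2e-23 clr 0.16
  q [-0.21  0.07 -0.25 -0.47 -1.13 -0.17] cost 3e-25 clr 0.21
  q [-0.32  0.15 -0.25 -0.69 -1.11  0.06] cost 1e-21 clr 0.19
  q [-0.42  0.27 -0.25 -0.91 -1.13  0.31] cost 5e-22 clr 0.17
```

>>> arm_command:
  series: [0, 0.06, 0, 0.04, -0.14, -0.5, 0, 0, 0.12, 0, 0.08, -0.27, -1, 0, 0, 0.12, 0, 0.08, -0.27, -1, 0]

```text
t: 11.4
eef_pos: [0.5019, 0.1653, 0.1956]
ee_rot: [3.135, 0.601, 1.953]
force: [0.5, -0.2, 0.5]
width: 0.0006
gripper_force: 0.0
```

>>> arm_command:
  series: [0.03, 0.08, 0.06, -0.05, -0.11, -0.21, 0, 0.05, 0.16, 0.12, -0.1, -0.22, -0.42, 0, 0.08, 0.25, 0.18, -0.14, -0.33, -0.63, 0]

```text
t: 11.78
eef_pos: [0.4613, 0.1724, 0.2524]
ee_rot: [-3.136, 0.209, 1.645]
force: [-0.4, -1.3, -0.6]
width: 0.0006
gripper_force: 0.0
```

>>> arm_command:
  series: [0.01, 0.02, 0.1, -0.09, -0.02, 0, 0, 0.03, 0.03, 0.21, -0.17, -0.05, -0.03, 0, 0.04, 0.05, 0.32, -0.26, -0.07, -0.05, 0, 0.05, 0.07, 0.42, -0.35, -0.09, -0.07, 0, 0.07, 0.08, 0.53, -0.43, -0.12, -0.09, 0, 0.08, 0.1, 0.63, -0.52, -0.14, -0.1, 0]

```text
t: 12.52
eef_pos: [0.4517, 0.1218, 0.2723]
ee_rot: [-3.14, 0.045, 0.644]
force: [0.6, -0.5, 0.2]
width: 0.0002
gripper_force: 0.0
```

>>> arm_command:
  series: [0, 0, 0.11, -0.09, 0.12, 0, 0, 0.01, 0, 0.21, -0.18, 0.24, 0, 0, 0.01, 0, 0.32, -0.27, 0.36, 0, 0, 0.01, 0, 0.43, -0.36, 0.48, 0, 0, 0.02, 0, 0.53, -0.45, 0.6, 0, 0, 0.02, 0.01, 0.64, -0.55, 0.72, 0, 0]

```text
t: 13.28
eef_pos: [0.4515, 0.0308, 0.2743]
ee_rot: [3.138, 0.028, -0.362]
force: [0.1, -0.9, 0.6]
width: 0.0003
gripper_force: 0.0
```

>>> arm_command:
  series: [0, -0.01, 0.1, 0.07, 0.13, 0, 0, 0.01, -0.01, 0.2, 0.14, 0.27, 0, 0, 0.01, -0.02, 0.3, 0.2, 0.4, 0, 0, 0.02, -0.03, 0.4, 0.27, 0.54, 0, 0, 0.03, -0.03, 0.5, 0.34, 0.68, 0, 0, 0.03, -0.04, 0.57, 0.4, 0.81, 0, 0]

```text
t: 14.02
eef_pos: [0.4602, -0.0591, 0.2734]
ee_rot: [3.132, 0.09, -1.258]
force: [0.7, -0.2, -1.3]
width: 0.0005
gripper_force: 0.0
```

>>> arm_command:
  series: [0.02, -0.04, 0.09, 0.15, 0, 0.03, 0, 0.05, -0.07, 0.18, 0.3, 0, 0.07, 0, 0.07, -0.11, 0.27, 0.45, 0, 0.1, 0, 0.1, -0.14, 0.36, 0.6, 0, 0.14, 0, 0.13, -0.18, 0.45, 0.75, -0.02, 0.18, 0, 0.15, -0.21, 0.54, 0.88, -0.03, 0.21, 0]

```text
t: 14.78
eef_pos: [0.4897, -0.1397, 0.2439]
ee_rot: [3.136, 0.439, -2.137]
force: [-0.1, 0.0, -0.4]
width: 0.0004
gripper_force: 0.0
```

```bash
python3 - <<'E'
from p import *
s=arm.get_state();print(s["t"],s["q"],s["eef_pos"])
T=[(H(-60,-150,.17),R_(YAW+1.2,.8))]
plan(T);chk(T,s["q"])
E
```

```text
14.775 [-0.22134841  0.08147297 -0.25192981 -0.46032563 -1.12967716 -0.16707363] [ 0.48966377 -0.13972047  0.24386372]
[np.float64(0.0), np.float64(-0.23), np.float64(-0.01)] [np.float64(-0.25), np.float64(-0.08), np.float64(0.93)] rows>=2.0
  q [-0.42  0.27 -0.25 -0.91 -1.13  0.31] cost 3e-26 clr 0.17
```

```bash
cat >> p.py <<'E'
HL=YAW+1.2
def tcp_lev(th,gap=0,t=.8,hw=9.5,dx=0):
    f,c=np.sin(1.2),np.cos(1.2)
    u=np.array([np.cos(th),np.sin(th)]);n=np.array([-u[1],u[0]]);k0=np.array([-49,29.7])+58*u+(10+gap)*n
    cs=[np.array([f*(22*np.sin(t)+s*np.cos(t)),-22*np.cos(t)+s*np.sin(t)]) for s in(-hw,hw)]
    o=k0-max(cs,key=lambda v:v@-n)
    return H(-34-c*22*np.sin(t)+dx,o[0],o[1]/1000)
E
python3 - <<'E'
from p import *
R=R_(HL,.8);s=arm.get_state()
T=[(H(-60,-150,.17),R),(H(-42,-135,.11),R)]+[(tcp_lev(th,g),R) for th,g in((2.2,12),(2.,0),(1.7,0),(1.4,0),(1.1,0),(.8,0),(.5,0),(.25,0),(0,0))]
for p,_ in T:print(p.round(3))
plan(T);chk(T,s["q"])
E
```

```text
[ 0.53  -0.092  0.17 ]
[ 0.55 -0.08  0.11]
[ 0.555 -0.068  0.072]
[ 0.558 -0.049  0.087]
[ 0.561 -0.034  0.094]
[ 0.564 -0.017  0.097]
[0.568 0.001 0.094]
[0.573 0.028 0.1  ]
[0.575 0.041 0.088]
[0.577 0.048 0.076]
[0.578 0.053 0.062]
[np.float64(0.0), np.float64(-0.23), np.float64(-0.01)] [np.float64(-0.25), np.float64(-0.08), np.float64(0.93)] rows>=2.0
[np.float64(0.0), np.float64(0.0), np.float64(0.0)] [np.float64(0.29), np.float64(-0.12), np.float64(0.57)] rows>=1.1
[np.float64(0.0), np.float64(0.0), np.float64(0.0)] [np.float64(0.18), np.float64(0.03), np.float64(0.35)] rows>=1.0
[np.float64(0.0), np.float64(0.0), np.float64(0.0)] [np.float64(-0.23), np.float64(0.07), np.float64(0.03)] rows>=1.0
[np.float64(0.0), np.float64(0.0), np.float64(0.0)] [np.float64(-0.15), np.float64(0.05), np.float64(0.05)] rows>=1.0
[np.float64(0.0), np.float64(0.0), np.float64(0.0)] [np.float64(-0.14), np.float64(0.06), np.float64(0.1)] rows>=1.0
[np.float64(0.0), np.float64(0.0), np.float64(0.0)] [np.float64(-0.09), np.float64(0.07), np.float64(0.13)] rows>=1.0
[np.float64(0.0), np.float64(0.0), n
[... 412 characters left out ...]
4(0.12)] rows>=1.0
  q [-0.42  0.27 -0.25 -0.91 -1.13  0.31] cost 3e-26 clr 0.17
  q [-0.4   0.37 -0.26 -0.96 -1.04  0.4 ] cost 9e-31 clr 0.21
  q [-0.39  0.43 -0.28 -1.01 -0.99  0.47] cost 2e-19 clr 0.23
  q [-0.35  0.4  -0.29 -1.   -0.98  0.43] cost 6e-22 clr 0.20
  q [-0.32  0.38 -0.3  -1.01 -0.97  0.4 ] cost 1e-23 clr 0.18
  q [-0.29  0.37 -0.3  -1.02 -0.95  0.38] cost 2e-23 clr 0.16
  q [-0.26  0.37 -0.31 -1.03 -0.93  0.37] cost 6e-24 clr 0.14
  q [-0.2   0.35 -0.32 -1.04 -0.89  0.33] cost 1e-19 clr 0.12
  q [-0.18  0.36 -0.33 -1.07 -0.87  0.35] cost 5e-24 clr 0.12
  q [-0.17  0.39 -0.33 -1.09 -0.85  0.38] cost 3e-25 clr 0.13
  q [-0.17  0.41 -0.34 -1.11 -0.84  0.41] cost 5e-25 clr 0.13
```

>>> arm_command:
  series: [0, -0.11, 0, -0.12, -0.04, 0.46, 0, 0, -0.23, -0.01, -0.25, -0.08, 0.93, 0, 0, -0.23, -0.01, -0.25, -0.08, 0.93, 0, 0, -0.23, -0.01, -0.25, -0.08, 0.93, 0]

```text
t: 15.28
eef_pos: [0.5291, -0.0915, 0.1722]
ee_rot: [-3.134, 0.795, -2.11]
force: [-0.3, 0.4, 0.8]
width: 0.0002
gripper_force: 0.0
```

```bash
python3 - <<'E'
from p import *
s=arm.get_state();print(s["q"],s["eef_pos"],s["t"])
m=arm.camera_model("wrist");im=arm.grab_frame("wrist");np.save("w3.npy",m["pose"]);cv2.imwrite("pics/w3.png",im);cv2.imwrite("pics/w3r.png",cv2.resize(im[::-1,::-1],(800,600),interpolation=cv2.INTER_CUBIC))
for th in(1.7,1.8,1.9,2.,2.1,2.2):
    u=np.array([np.cos(th),np.sin(th)]);n=np.array([-u[1],u[0]]);k=np.array([-49,29.7])+58*u+4*n
    a,b=proj(m,H(-34,k[0],k[1]/1000));print(th,round((511-a)*1.5625),round((383-b)*1.5625))
E
```

```text
[-0.420069    0.26375976 -0.24877077 -0.89702244 -1.13249603  0.3111897 ] [ 0.52911608 -0.09147448  0.17222346] 15.275
1.7 389 297
1.8 392 303
1.9 395 311
2.0 398 319
2.1 401 328
2.2 404 337
```

View pics/w3r.png

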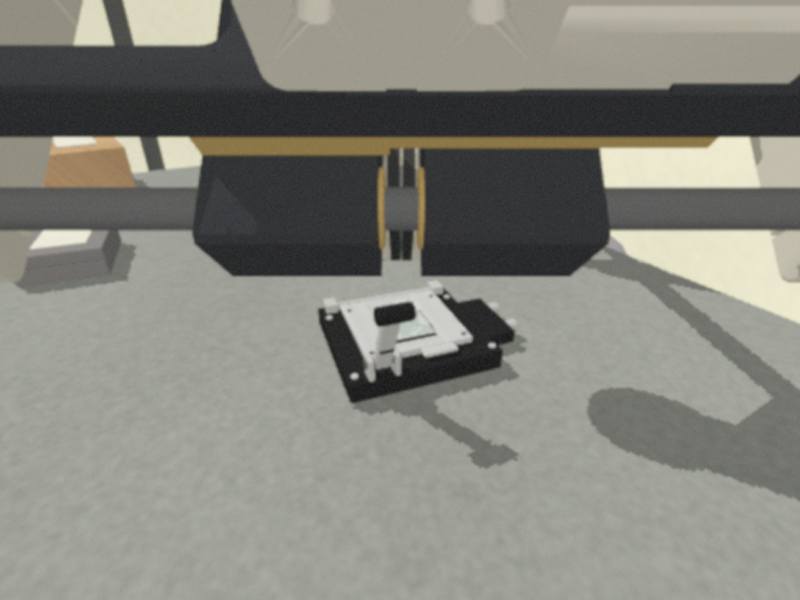

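The flipped view shows the frame flat on the chip. The lever stands with its black grip at about (394,314), which is roughly 1.93 rad. The way to its outer side is clear.

>>> arm_command:
  series: [0, 0, 0, 0.15, -0.06, 0.3, 0, 0, 0, 0, 0.29, -0.12, 0.57, 0, 0, 0, 0, 0.47, -0.09, 0.9, 0, 0, 0, 0, 0.47, -0.09, 0.92, 0]

```text
t: 15.82
eef_pos: [0.555, -0.0648, 0.0756]
ee_rot: [-3.131, 0.799, -2.104]
force: [0.6, 0.3, 0.9]
width: 0.0005
gripper_force: 0.0
```

>>> arm_command:
  series: [0, 0, 0, -0.12, 0.03, 0.01, 0, 0, 0, 0, -0.23, 0.07, 0.03, 0, 0, 0, 0, -0.3, 0.1, 0.05, 0, 0, 0, 0, -0.38, 0.12, 0.08, 0, 0, 0, 0, -0.45, 0.15, 0.13, 0, 0, 0, 0, -0.52, 0.18, 0.18, 0, 0, 0, 0, -0.61, 0.25, 0.31, 0, 0, 0, 0, -0.61, 0.25, 0.31, 0]

```text
t: 16.82
eef_pos: [0.5669, 0.0044, 0.0963]
ee_rot: [-3.133, 0.801, -2.106]
force: [-0.1, 0.4, -0.9]
width: 0.0006
gripper_force: 0.0
```

```bash
python3 - <<'E'
from p import *
R=R_(HL,.8);s=arm.get_state();print(s["t"],s["eef_pos"],s["force"])
T=[(tcp_lev(th,0),R) for th in(.8,.5,.25,0)]
plan(T)
m=arm.camera_model("wrist");im=arm.grab_frame("wrist");sd=arm.grab_frame("side")[110:210,220:320]
o=np.zeros((400,800,3),np.uint8);o[:,:400]=cv2.resize(im[100:260][::-1,::-1][:, :],(400,400*160//512)).repeat(1,0)[0:0] if 0 else 0
o[:300,:400]=cv2.resize(im[::-1,::-1],(400,300));o[:,400:]=cv2.resize(sd,(400,400),interpolation=cv2.INTER_CUBIC);cv2.imwrite("pics/e.png",o)
E
```

```text
16.825 [0.56693969 0.00435373 0.09631851] [-0.05387367  0.36888973 -0.86450166]
[np.float64(0.0), np.float64(0.0), np.float64(0.01)] [np.float64(-0.19), np.float64(0.07), np.float64(0.14)] rows>=1.0
[np.float64(0.0), np.float64(0.0), np.float64(-0.0)] [np.float64(-0.0), np.float64(0.05), np.float64(0.17)] rows>=1.0
[np.float64(0.0), np.float64(0.0), np.float64(-0.0)] [np.float64(0.04), np.float64(0.02), np.float64(0.14)] rows>=1.0
[np.float64(0.0), np.float64(0.0), np.float64(-0.0)] [np.float64(0.07), np.float64(0.02), np.float64(0.12)] rows>=1.0
```

View pics/e.png

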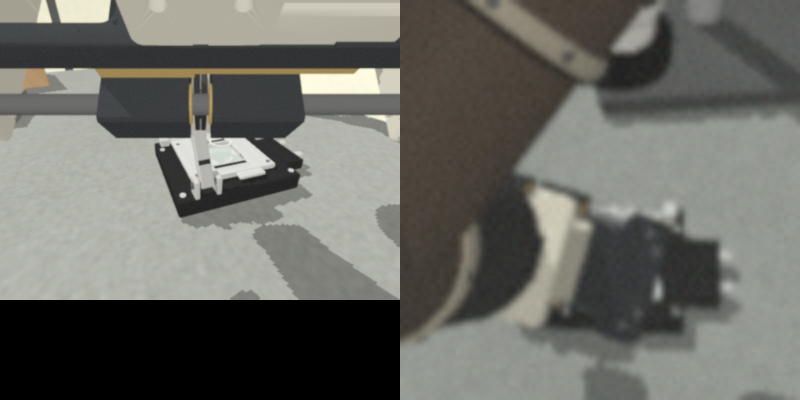

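In the wrist inset the lever has swung up with the fingers on its outer side. The push over continues.

>>> arm_command:
  series: [0, 0, 0, -0.1, 0.04, 0.07, 0, 0, 0, 0, -0.19, 0.07, 0.14, 0, 0, 0, 0, -0.19, 0.12, 0.31, 0, 0, 0, 0, -0.17, 0.13, 0.38, 0, 0, 0, 0, -0.15, 0.14, 0.45, 0, 0, 0, 0, -0.08, 0.16, 0.57, 0, 0, 0, 0, -0.06, 0.16, 0.59, 0, 0, 0, 0, -0.06, 0.16, 0.59, 0]

```text
t: 17.92
eef_pos: [0.5783, 0.0508, 0.0603]
ee_rot: [-3.131, 0.802, -2.106]
force: [-2.1, 0.3, 9.6]
width: 0.0003
gripper_force: 4.3
```

```bash
python3 - <<'E'
from p import *
for hd in(.2,.3,.4,.5,.6):
  for t in(.7,.8,.9):
    for z in(.05,.09):
      for q in ik(H(-10*np.cos(hd),-10*np.sin(hd),z),R_(YAW+hd,t),8):print(hd,t,z,q.round(2),"clr %.2f"%clear(q))
E
```

```text
0.2 0.8 0.05 [-0.3   0.35 -0.71 -2.42 -0.35  1.11] clr 0.14
0.2 0.9 0.05 [-0.4   0.44 -0.86 -2.6  -0.65  1.39] clr 0.16
0.2 0.9 0.09 [-0.34  0.29 -0.77 -2.46 -0.45  1.17] clr 0.12
0.3 0.8 0.05 [-0.2   0.33 -0.58 -2.03 -0.25  0.69] clr 0.14
0.3 0.9 0.05 [-0.39  0.41 -0.75 -2.37 -0.57  1.21] clr 0.16
0.3 0.9 0.09 [-0.29  0.27 -0.66 -2.16 -0.38  0.88] clr 0.12
0.4 0.8 0.05 [-0.13  0.32 -0.53 -1.75 -0.25  0.43] clr 0.14
0.4 0.8 0.09 [ 0.18  0.23 -0.53 -1.17 -0.02 -0.38] clr 0.10
0.4 0.9 0.05 [-0.36  0.39 -0.66 -2.13 -0.52  1.01] clr 0.16
0.4 0.9 0.09 [-0.24  0.27 -0.58 -1.91 -0.37  0.66] clr 0.12
0.5 0.7 0.05 [ 0.19  0.31 -0.52 -1.01 -0.09 -0.47] clr 0.11
0.5 0.8 0.05 [-0.12  0.33 -0.5  -1.6  -0.3   0.34] clr 0.14
0.5 0.8 0.09 [ 0.05  0.23 -0.5  -1.28 -0.2  -0.11] clr 0.10
0.5 0.9 0.05 [-0.33  0.39 -0.59 -1.93 -0.52  0.84] clr 0.16
0.5 0.9 0.09 [-0.22  0.27 -0.54 -1.73 -0.41  0.53] clr 0.12
0.6 0.7 0.05 [ 0.09  0.31 -0.48 -1.1  -0.23 -0.24] clr 0.11
0.6 0.7 0.09 [ 0.2   0.24 -0.52 -0.84 -0.19 -0.58] clr 0.08
0.6 0.8 0.05 [-0.12  0.34 -0.48 -1.49 -0.38  0.31] clr 0.14
0.6 0.8 0.09 [-0.02  0.25 -0.47 -1.28 -0.32 -0.  ] clr 0.10
0.6 0.9 0.05 [-0.3   0.39 -0.54 -1.76 -0.55  0.72] clr 0.16
0.6 0.9 0.09 [-0.22  0.29 -0.51 -1.6  -0.48  0.46] clr 0.12
```

>>> arm_command:
  series: [0, 0, 0, 0, 0, -0.25, 0, 0, 0, 0, -0.1, 0, -0.55, 0, 0, 0, 0, -0.2, 0, -1, 0, 0, 0, 0, -0.2, 0, -1, 0]

```text
t: 18.42
eef_pos: [0.548, -0.0011, 0.1471]
ee_rot: [-3.122, 0.801, -2.101]
force: [0.4, 0.2, -0.0]
width: 0.0003
gripper_force: 0.0
```

```bash
cat >> p.py <<'E'
def capT(c,hd,back=0,zc=.0035,t=.9,off=2):  # lowest fingertip corner at height zc, off mm beyond cap axis
    h=np.array([np.cos(hd),np.sin(hd),0])
    p=np.r_[c[:2],zc+.0211]-h*(.0113-off/1000)
    return p-back*(np.sin(t)*h-np.array([0,0,np.cos(t)]))
def path(T,s):
    plan(T);ps=[(s["eef_pos"],Ro.from_euler("xyz",s["ee_rot"]).as_matrix())]
    for p,R in T:
        r0=Ro.from_matrix(ps[-1][1]);w=(r0.inv()*Ro.from_matrix(R)).as_rotvec();p0=ps[-1][0]
        ps+=[(p0+(np.array(p)-p0)*k,(r0*Ro.from_rotvec(w*k)).as_matrix()) for k in(.5,1)]
    chk(ps,s["q"])
E
python3 - <<'E'
from p import *
s=arm.get_state();cap=[.5293,-.342];hp=YAW+.7
print(capT(cap,hp,.13))
T=[([.53,-.08,.18],R_(YAW+1.1,.8)),([.50,-.18,.18],R_(YAW+1,.8)),([.47,-.28,.16],R_(YAW+.85,.85)),(capT(cap,hp,.13),R_(hp,.9)),(capT(cap,hp,.04),R_(hp,.9)),(capT(cap,hp),R_(hp,.9))]
path(T,s)
E
```

```text
[ 0.43247292 -0.39654308  0.1054093 ]
[np.float64(0.05), np.float64(0.0), np.float64(0.06)] [np.float64(0.3), np.float64(-0.26), np.float64(-0.78)] rows>=1.5
[np.float64(0.04), np.float64(0.0), np.float64(0.04)] [np.float64(0.68), np.float64(-0.38), np.float64(-0.7)] rows>=1.7
[np.float64(0.07), np.float64(-0.03), np.float64(0.07)] [np.float64(0.79), np.float64(-0.47), np.float64(-0.53)] rows>=1.8
[np.float64(0.07), np.float64(-0.03), np.float64(0.06)] [np.float64(1.07), np.float64(-0.69), np.float64(-0.4)] rows>=2.2
[np.float64(0.0), np.float64(-0.0), np.float64(-0.0)] [np.float64(-0.0), np.float64(-0.01), np.float64(0.9)] rows>=1.5
[np.float64(0.0), np.float64(-0.0), np.float64(-0.0)] [np.float64(-0.0), np.float64(-0.0), np.float64(0.4)] rows>=1.0
  q [-0.25  0.26 -0.32 -0.97 -0.97  0.28] cost 1e-24 clr 0.11
  q [-0.33  0.23 -0.32 -0.95 -1.01  0.26] cost 7e-18 clr 0.12
  q [-0.4   0.21 -0.3  -0.93 -1.05  0.23] cost 9e-18 clr 0.15
  q [-0.5   0.22 -0.29 -0.92 -1.08  0.26] cost 8e-31 clr 0.20
  q [-0.6   0.24 -0.27 -0.91 -1.12  0.28] cost 7e-31 clr 0.25
  q [-0.72  0.28 -0.25 -0.93 -1.14  0.34] cost 3e-30 clr 0.31
  q [-0.83  0.32 -0.23 -0.95 -1.16  0.39] cost 4e-31 clr 0.37
  q [-0.94  0.4  -0.2  -0.98 -1.17  0.46] cost 4e-31 clr 0.46
  q [-1.05  0.48 -0.15 -1.01 -1.19  0.52] cost 3e-31 clr 0.55
  q [-1.    0.52 -0.17 -1.05 -1.12  0.54] cost 2e-19 clr 0.54
  q [-0.95  0.56 -0.17 -1.09 -1.07  0.57] cost 5e-19 clr 0.53
  q [-0.92  0.58 -0.17 -1.11 -1.05  0.58] cost 2e-24 clr 0.52
  q [-0.9   0.6  -0.17 -1.14 -1.02  0.6 ] cost 2e-24 clr 0.51
```

>>> arm_command:
  series: [0.03, 0, 0.03, 0.15, -0.13, -0.4, 0, 0.05, 0, 0.06, 0.3, -0.26, -0.78, 0]

```text
t: 18.68
eef_pos: [0.5288, -0.0788, 0.1768]
ee_rot: [3.133, 0.8, -2.244]
force: [0.4, -0.3, 0.3]
width: 0.0004
gripper_force: 0.0
```

>>> arm_command:
  series: [0.02, 0, 0.02, 0.34, -0.19, -0.35, 0, 0.04, 0, 0.04, 0.68, -0.38, -0.7, 0]

```text
t: 18.92
eef_pos: [0.4984, -0.1795, 0.1765]
ee_rot: [3.133, 0.8, -2.333]
force: [1.1, 0.2, -0.5]
width: 0.0001
gripper_force: 0.0
```

>>> arm_command:
  series: [0.03, -0.01, 0.03, 0.4, -0.24, -0.26, 0.7, 0.07, -0.03, 0.07, 0.8, -0.47, -0.53, 0.7]

```text
t: 19.18
eef_pos: [0.4687, -0.2801, 0.1553]
ee_rot: [3.123, 0.846, -2.497]
force: [0.8, -0.3, -0.3]
width: 0.0149
gripper_force: 0.0
```

>>> arm_command:
  series: [0.03, -0.01, 0.03, 0.4, -0.24, -0.15, 0.7, 0.07, -0.03, 0.06, 0.8, -0.5, -0.3, 0.7, 0.07, -0.03, 0.06, 1, -0.7, -0.4, 0.7, 0.07, -0.03, 0.06, 1, -0.7, -0.4, 0.7, 0.07, -0.03, 0.06, 1, -0.7, -0.4, 0.7]

```text
t: 19.8
eef_pos: [0.4358, -0.3919, 0.1061]
ee_rot: [3.119, 0.891, -2.644]
force: [0.0, 0.4, 0.3]
width: 0.0603
gripper_force: 0.0
```

```bash
python3 - <<'E'
from p import *
s=arm.get_state();print(s["t"],s["eef_pos"],s["ee_rot"],s["qd"].max(),s["width"])
m=arm.camera_model("wrist");im=arm.grab_frame("wrist");np.save("w4.npy",m["pose"]);cv2.imwrite("pics/w4.png",im)
sd=arm.grab_frame("side");tp=arm.grab_frame("top");cv2.imwrite("pics/side4.png",sd);cv2.imwrite("pics/top4.png",tp)
o=np.zeros((600,800,3),np.uint8);o[:400,:533]=cv2.resize(im[::-1,::-1],(533,400));
f=lambda i:cv2.resize(i,(266,200),interpolation=cv2.INTER_CUBIC)
o[400:,:266]=f(sd[135:195,240:320]);o[400:,266:532]=f(tp[132:192,200:280])
cv2.imwrite("pics/f.png",o);print(proj(m,[.5293,-.342,.015]),[(533/512*(511-a),400/384*(383-b)) for a,b in[proj(m,[.5293,-.342,.015])]])
T=[(capT([.5293,-.342],YAW+.7,.04),R_(YAW+.7,.9))];plan(T)
E
```

```text
19.8 [ 0.43575337 -0.39191444  0.10613719] [ 3.11865634  0.89132042 -2.64353351] 0.016516914106123874 0.060263278901767164
(np.float64(250.47548744955736), np.float64(181.0524638112251)) [(np.float64(271.2100882605194), np.float64(210.36201686330722))]
[np.float64(0.01), np.float64(-0.01), np.float64(-0.0)] [np.float64(0.04), np.float64(-0.03), np.float64(0.86)] rows>=1.4
```

View pics/f.png

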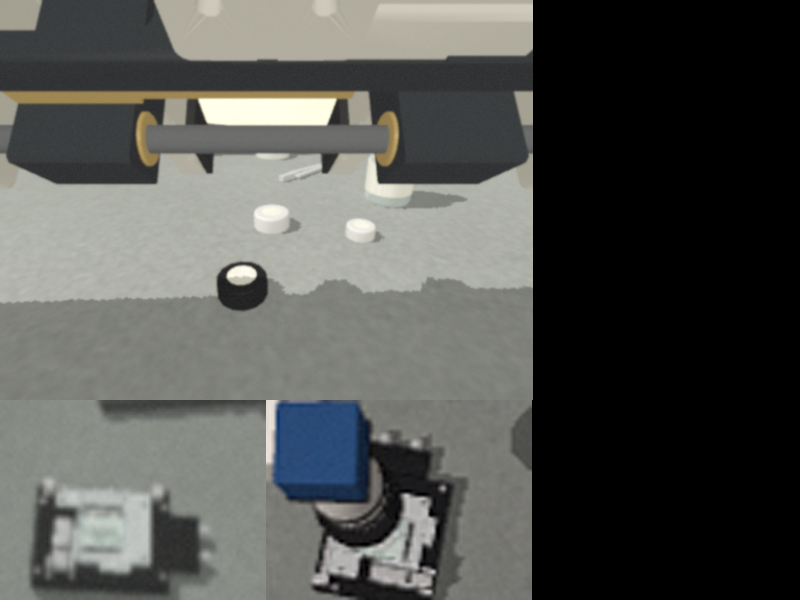

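The composite shows the frame flat and the lever lying shut over it in both fixed views. In the wrist part, the white cap is at (271,217) in the composite, where I predicted it. The smaller one is at (361,231), and the black one is nearer, at (242,285).

```bash
python3 - <<'E'
from p import *
m=arm.camera_model("wrist");m["pose"]=np.load("w4.npy");im=cv2.imread("pics/w4.png")
g=lambda u,v,z:onz(m,511-u*512/533,383-v*.96,z)
b=g(242,309,0);a=g(242,264,.02);print("black base front",b,"top back edge if z=20:",a,g(242,264,.025))
# white cap blob, wrist
mk=(im.min(2)>165).astype(np.uint8);n,l,st,c=cv2.connectedComponentsWithStats(mk[120:230,180:320])
for s_,cc in zip(st[1:],c[1:]):
    if s_[4]>60:print(s_,cc+[180,120])
hd=np.arctan2(*m["pose"][:2,2][::-1]);hv=np.array([np.cos(hd),np.sin(hd)])
cs=[k for k in range(1,n) if st[k][4]>60]
for k in cs:
    ys,xs=np.where(l==k);xs=xs+180;ys=ys+120;uc=(xs.min()+xs.max())/2
    # flipped: image rows small = low in world near; bottom front edge is min row at uc
    col=abs(xs-uc)<2;v0,v1=ys[col].min()-.5,ys[col].max()+.5
    f=onz(m,uc,v0,0);t=onz(m,uc,v1,.015);print("front base",f,"top back",t,"ctr est",(f[:2]+hv*.017),(t[:2]-hv*.017),"width px",xs.max()-xs.min()+1)
# side triangulation of top-face
sm=arm.camera_model("side");sd=cv2.imread("pics/side0.png");print(proj(sm,[.5293,-.342,.015]))
E
```

```text
black base front [ 0.42441076 -0.37859367  0.        ] top back edge if z=20: [ 0.44120794 -0.36850016  0.02      ] [ 0.43563824 -0.37253459  0.025     ]
[    0     0   140   110 13610] [248.62240999 174.89500367]
[ 86   0  28   9 196] [278.69387755 123.30612245]
front base [ 0.46345038 -0.37893085  0.        ] top back [ 0.67305693 -0.26455177  0.015     ] ctr est [ 0.47817892 -0.37044143] [ 0.65832839 -0.27304119] width px 140
front base [ 0.45253993 -0.35882627  0.        ] top back [ 0.44540632 -0.36455964  0.015     ] ctr est [ 0.46726846 -0.35033685] [ 0.43067779 -0.37304906] width px 28
(np.float64(259.2681990645973), np.float64(304.9901237459891))
```

```bash
python3 - <<'E'
from p import *
m=arm.camera_model("wrist");m["pose"]=np.load("w4.npy");im=cv2.imread("pics/w4.png")
x0,y0=222,152;cr=im[y0:200,x0:282].min(2);th,mk=cv2.threshold(cr,0,1,cv2.THRESH_OTSU);print(th)
n,l,st,c=cv2.connectedComponentsWithStats(mk);k=1+np.argmax(st[1:,4]);print(st[k],c[k]+[x0,y0])
hd=np.arctan2(m["pose"][1,2],m["pose"][0,2]);hv=np.array([np.cos(hd),np.sin(hd)])
x,y,w,h,a=st[k];uc=x0+x+(w-1)/2;v0=y0+y-.5;v1=y0+y+h-.5
f=onz(m,uc,v0,0);t=onz(m,uc,v1,.015);print(uc,v0,v1,f[:2]+hv*.017,t[:2]-hv*.017,"wid",w*np.linalg.norm(f-m["pose"][:3,3])/K(m)[0])
top=[ray(m,uc,c[k][1]+y0)];sm=arm.camera_model("side");tm=arm.camera_model("top")
print(tri([ray(sm,259.42,305.57),ray(tm,362.35,199.89),ray(m,uc,c[k][1]+y0)]))
E
```

```text
195.0
[ 13   8  33  28 639] [253.23161189 175.25039124]
251.0 159.5 187.5 [ 0.52989525 -0.34056803] [ 0.52740282 -0.3428158 ] wid 0.031470668646306106
[ 0.52951315 -0.34151938  0.00889085]
```

>>> arm_command:
  series: [0.01, -0.01, 0, 0.02, -0.01, 0.4, 0.7, 0.01, -0.01, 0, 0.04, -0.03, 0.86, 0.7, 0.01, -0.01, 0, 0.04, -0.03, 0.86, 0.7, 0.01, -0.01, 0, 0.04, -0.03, 0.86, 0.7]

```text
t: 20.45
eef_pos: [0.4933, -0.362, 0.0499]
ee_rot: [3.137, 0.907, -2.64]
force: [-0.4, -0.5, 0.8]
width: 0.0607
gripper_force: 0.0
```

```bash
python3 - <<'E'
from p import *
s=arm.get_state();print(s["t"],s["eef_pos"],s["ee_rot"])
plan([(capT([.529,-.3418],YAW+.7),R_(YAW+.7,.9))],3)
E
```

```text
20.45 [ 0.49334555 -0.36203402  0.04985574] [ 3.13676249  0.90672734 -2.63968406]
[np.float64(-0.0), np.float64(0.0), np.float64(-0.0)] [np.float64(0.004), np.float64(0.003), np.float64(0.405)] rows>=1.0
```

>>> arm_command:
  series: [0, 0, 0, 0, 0, 0.2, 0.7, 0, 0, 0, 0, 0, 0.4, 0.7, 0, 0, 0, 0, 0, 0.4, 0.7]

```text
t: 20.82
eef_pos: [0.5214, -0.3458, 0.0235]
ee_rot: [3.133, 0.907, -2.644]
force: [-0.4, -0.2, -0.3]
width: 0.0614
gripper_force: 0.0
```

>>> arm_command:
  series: [0, 0, 0, 0, 0, 0, 0.2, 0, 0, 0, 0, 0, 0, 0.2, 0, 0, 0, 0, 0, 0, 0.2, 0, 0, 0, 0, 0, 0, 0.2, 0, 0, 0, 0, 0, 0, 0.2]
  force: 10

```text
t: 21.45
eef_pos: [0.5207, -0.3474, 0.0249]
ee_rot: [3.136, 0.907, -2.642]
force: [-0.5, -0.3, 2.4]
width: 0.0331
gripper_force: 10.0
```

>>> arm_command:
  series: [0, 0, 0, -0.2, 0, -0.15, 0.2, 0, 0, 0, -0.5, 0, -0.4, 0.2, 0, 0, 0, -0.79, 0, -0.62, 0.2, 0, 0, 0, -0.79, 0, -0.62, 0.2, 0, 0, 0, -0.79, 0, -0.62, 0.2]

```text
t: 22.08
eef_pos: [0.5207, -0.3473, 0.1251]
ee_rot: [3.136, 0.907, -2.642]
force: [-0.0, 0.0, -1.0]
width: 0.0333
gripper_force: 10.0
```

```bash
python3 - <<'E'
from p import *
s=arm.get_state();print(s["t"],s["eef_pos"],s["ee_rot"],s["width"],s["gripper_force"])
sm=arm.camera_model("side");tm=arm.camera_model("top");sd=arm.grab_frame("side");tp=arm.grab_frame("top");w=arm.grab_frame("wrist")
cv2.imwrite("pics/s5.png",sd);cv2.imwrite("pics/t5.png",tp)
hv=np.array([-np.cos(s["ee_rot"][2]),-np.sin(s["ee_rot"][2]),0]);c=s["eef_pos"]+hv*.010+[0,0,-.0249+.0075]
print("pred",c,proj(sm,c),proj(tm,c))
f=lambda i,W,H_:cv2.resize(i,(W,H_),interpolation=cv2.INTER_CUBIC)
u,v=map(int,proj(sm,c));a,b=map(int,proj(tm,c));print(u,v,a,b)
o=np.zeros((600,800,3),np.uint8);o[:300,:400]=f(sd[v-30:v+30,u-40:u+40],400,300);o[:300,400:]=f(tp[b-30:b+30,a-40:a+40],400,300)
s4=cv2.imread("pics/side4.png");o[300:,:400]=f(s4[145:205,235:315],400,300);o[300:,400:]=f(w[::-1,::-1],400,300)
cv2.imwrite("pics/g.png",o)
E
```

```text
22.075 [ 0.52065009 -0.34727829  0.12508815] [ 3.136039    0.90705583 -2.6418324 ] 0.033250535647074066 9.998119552619755
pred [ 0.52942707 -0.34248614  0.10768815] (np.float64(260.4431248024236), np.float64(287.6294076813957)) (np.float64(370.9347413612365), np.float64(198.0163052578583))
260 287 370 198
```

View pics/g.png

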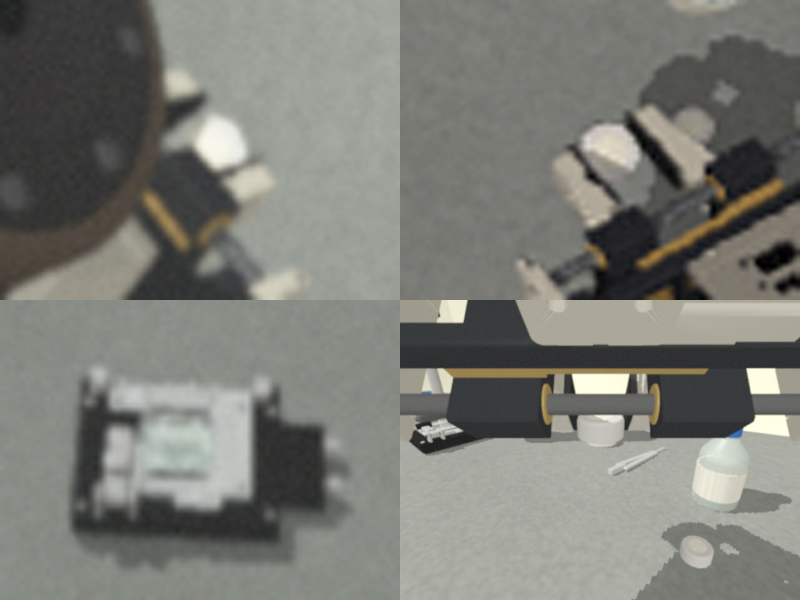

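The cap is held upright between the pads, seen at (222,140) and (612,150) in the two upper crops and at (600,430) in the wrist view. The frame and lever are shut in the lower-left crop.

```bash
cat >> p.py <<'E'
def placeT(w,hd,back=0,up=0,fwd=.010,t=.907,z=.0524):
    h=np.array([np.cos(hd),np.sin(hd),0])
    return np.r_[w[:2],z+up]-h*fwd-back*(np.sin(t)*h-np.array([0,0,np.cos(t)]))
E
python3 - <<'E'
from p import *
s=arm.get_state();t=.907
for hr in(.45,.6,.8):
    print(hr);h=YAW+hr
    T=[([.49,-.26,.17],R_(YAW+.7,t)),([.48,-.16,.17],R_(YAW+.7,t)),([.49,-.06,.16],R_(YAW+max(hr,.6),t)),(placeT(C,h,.12),R_(h,t)),(placeT(C,h,.04),R_(h,t)),(placeT(C,h,0,.02),R_(h,t)),(placeT(C,h),R_(h,t))]
    print(T[3][0]);path(T,s)
E
```

```text
0.45
[0.51557488 0.01752728 0.12633338]
[np.float64(-0.0), np.float64(-0.0), np.float64(-0.01)] [np.float64(-0.45), np.float64(0.91), np.float64(-0.16)] rows>=1.7
[np.float64(-0.0), np.float64(-0.0), np.float64(0.0)] [np.float64(-0.26), np.float64(0.92), np.float64(0.32)] rows>=1.7
[np.float64(0.05), np.float64(-0.0), np.float64(0.04)] [np.float64(-0.28), np.float64(0.83), np.float64(0.51)] rows>=1.7
[np.float64(0.07), np.float64(0.0), np.float64(0.06)] [np.float64(-0.07), np.float64(0.6), np.float64(0.63)] rows>=1.5
[np.float64(0.0), np.float64(0.0), np.float64(0.0)] [np.float64(-0.0), np.float64(0.0), np.float64(0.8)] rows>=1.3
[np.float64(0.0), np.float64(0.0), np.float64(0.0)] [np.float64(-0.16), np.float64(-0.0), np.float64(0.28)] rows>=1.0
[np.float64(0.0), np.float64(0.0), np.float64(0.0)] [np.float64(0.16), np.float64(-0.0), np.float64(0.12)] rows>=1.0
  q [-0.88  0.45 -0.15 -1.06 -1.09  0.4 ] cost 4e-25 clr 0.45
  q [-0.85  0.36 -0.23 -1.07 -1.08  0.38] cost 5e-31 clr 0.39
  q [-0.82  0.26 -0.3  -1.07 -1.06  0.35] cost 2e-30 clr 0.33
  q [-0.76  0.2  -0.38 -1.1  -1.01  0.34]
[... 3617 characters left out ...]
ost 3e-30 clr 0.29
  q [-0.68  0.14 -0.46 -1.13 -0.94  0.33] cost 1e-28 clr 0.25
  q [-0.59  0.12 -0.49 -1.16 -0.91  0.33] cost 9e-29 clr 0.21
  q [-0.49  0.11 -0.52 -1.18 -0.86  0.33] cost 2e-27 clr 0.18
  q [-0.43  0.15 -0.52 -1.24 -0.81  0.36] cost 3e-18 clr 0.17
  q [-0.38  0.2  -0.52 -1.3  -0.76  0.4 ] cost 5e-31 clr 0.16
  q [-0.35  0.27 -0.5  -1.38 -0.72  0.47] cost 3e-31 clr 0.17
  q [-0.32  0.34 -0.48 -1.45 -0.69  0.54] cost 2e-31 clr 0.17
  q [-0.29  0.36 -0.46 -1.46 -0.67  0.53] cost 2e-24 clr 0.15
  q [-0.27  0.37 -0.44 -1.48 -0.66  0.52] cost 3e-24 clr 0.14
  q [-0.28  0.39 -0.45 -1.5  -0.66  0.56] cost 1e-23 clr 0.16
  q [-0.29  0.42 -0.45 -1.53 -0.67  0.61] cost 1e-23 clr 0.16
```

>>> arm_command:
  series: [0, 0, 0, -0.22, 0.45, -0.08, 0.2, 0, 0, -0.01, -0.45, 0.9, -0.16, 0.2]

```text
t: 22.48
eef_pos: [0.4899, -0.2606, 0.1692]
ee_rot: [-3.133, 0.906, -2.622]
force: [0.2, -0.4, 0.5]
width: 0.0329
gripper_force: 10.0
```

>>> arm_command:
  series: [0, 0, 0, -0.13, 0.46, 0.16, 0.2, 0, 0, 0, -0.26, 0.92, 0.32, 0.2]

```text
t: 22.72
eef_pos: [0.4808, -0.1599, 0.1701]
ee_rot: [-3.129, 0.907, -2.619]
force: [2.0, 1.2, 1.0]
width: 0.033
gripper_force: 10.0
```

>>> arm_command:
  series: [0.02, 0, 0.02, -0.14, 0.42, 0.25, 0.2, 0.05, 0, 0.04, -0.28, 0.83, 0.5, 0.2]

```text
t: 22.98
eef_pos: [0.4897, -0.0603, 0.1604]
ee_rot: [-3.131, 0.907, -2.723]
force: [2.0, 0.5, 0.2]
width: 0.0333
gripper_force: 10.0
```

>>> arm_command:
  series: [0.02, 0, 0.02, -0.02, 0.2, 0.2, 0.2, 0.05, 0, 0.04, -0.05, 0.4, 0.4, 0.2, 0.07, 0, 0.06, -0.07, 0.6, 0.6, 0.2, 0.07, 0, 0.06, -0.07, 0.6, 0.6, 0.2, 0.07, 0, 0.06, -0.07, 0.6, 0.6, 0.2]

```text
t: 23.6
eef_pos: [0.5129, 0.0141, 0.1288]
ee_rot: [-3.14, 0.907, -2.871]
force: [0.2, 0.1, -0.5]
width: 0.0335
gripper_force: 10.0
```

```bash
python3 - <<'E'
from p import *
s=arm.get_state();print(s["t"],s["q"],s["eef_pos"],s["ee_rot"],s["width"])
m=arm.camera_model("wrist");w=arm.grab_frame("wrist");np.save("w6.npy",m["pose"]);cv2.imwrite("pics/w6.png",w)
fl=w[::-1,::-1];u,v=proj(m,np.r_[C,.0385]);print("pred flipped well",511-u,383-v,"chip ctr",proj(m,np.r_[C,.02]))
u0,v0=int(511-u)-80,int(383-v)-60;u0=max(0,min(u0,351));v0=max(0,min(v0,263));print(u0,v0)
cv2.imwrite("pics/w6c.png",cv2.resize(fl[v0:v0+120,u0:u0+160],(800,600),interpolation=cv2.INTER_CUBIC))
h=YAW+.45;plan([(placeT(C,h,.04),R_(h,.907))])
E
```

```text
23.6 [-0.23910132  0.05183208 -0.67558649 -1.56485153 -0.39303602  0.32482697] [0.51294473 0.014141   0.12877163] [-3.1401351   0.90721342 -2.87116023] 0.033549882911719446
pred flipped well 254.37850265158636 202.5164619940081 chip ctr (np.float64(256.5834392497538), np.float64(163.85245658812488))
174 142
[np.float64(0.0), np.float64(0.0), np.float64(0.0)] [np.float64(0.0), np.float64(0.03), np.float64(0.84)] rows>=1.4
```

View pics/w6c.png

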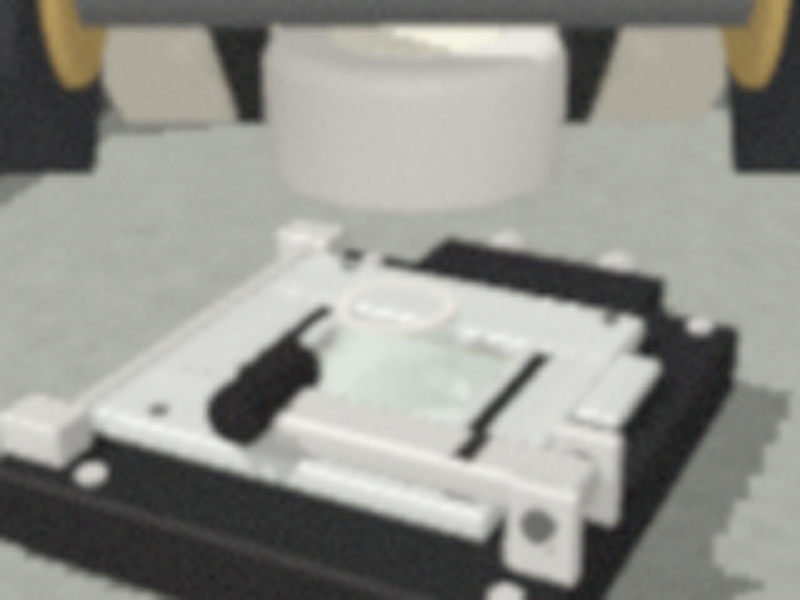

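The crop shows the well's white rim through the frame window, centred at about (399,307), about 1 pixel from the prediction. The lever lies shut across the frame. The held cap is above, with sides at 265 and 567 and its lower front edge at (416,210).

```bash
python3 - <<'E'
from p import *
m=arm.camera_model("wrist");m["pose"]=np.load("w6.npy");s=arm.get_state()
px=lambda a,b:(511-(174+(a+.5)/5-.5),383-(142+(b+.5)/5-.5))
print("well",onz(m,*px(399,307.5),.0385),"C",C)
hd=s["ee_rot"][2]+np.pi;h=np.array([np.cos(hd),np.sin(hd),0]);l=np.array([-h[1],h[0],0]);p=s["eef_pos"]
z=p[2]-.0249
f=onz(m,*px(416,210),z);d=f-m["pose"][:3,3];d[2]=0;d/=np.linalg.norm(d);c=f+.017*d
print("cap ctr",c,"fwd",(c-p)@h,"lat",(c-p)@l)
for fw in(.008,.010,.012):
    q=p+h*fw;q[2]=z;e=q-d*.017;u,v=proj(m,e);print(fw,(511-u-174)*5,(383-v-142)*5)
E
```

```text
well [0.61496962 0.04525857 0.0385    ] C [0.6165 0.0447]
cap ctr [0.52254899 0.01650129 0.10416787] fwd 0.009799433722641054 lat 2.6952390267225013e-05
0.008 414.29769077925243 214.41616658897914
0.01 414.2527173136122 207.29358131704274
0.012 414.2088166875419 200.34090492829833
```

>>> arm_command:
  series: [0, 0, 0, 0, 0, 0.2, 0.2, 0, 0, 0, 0, 0.02, 0.4, 0.2, 0, 0, 0, 0, 0.02, 0.4, 0.2, 0, 0, 0, 0, 0.02, 0.4, 0.2]

```text
t: 24.15
eef_pos: [0.5427, 0.0238, 0.1048]
ee_rot: [-3.14, 0.908, -2.872]
force: [0.3, -0.4, -0.2]
width: 0.0334
gripper_force: 10.0
```

```bash
python3 - <<'E'
from p import *
s=arm.get_state();print(s["t"],s["eef_pos"],s["ee_rot"])
m=arm.camera_model("wrist");w=arm.grab_frame("wrist");np.save("w7.npy",m["pose"]);cv2.imwrite("pics/w7.png",w)
u,v=proj(m,[.6156,.0450,.0385]);u0,v0=int(511-u)-80,int(383-v)-60;print(u0,v0,(511-u-u0)*5,(383-v-v0)*5)
cv2.imwrite("pics/w7c.png",cv2.resize(w[::-1,::-1][v0:v0+120,u0:u0+160],(800,600),interpolation=cv2.INTER_CUBIC))
h=YAW+.45;W=[.6156,.0450]
T=[(placeT(W,h,0,.03,.0098),R_(h,.907)),(placeT(W,h,0,.013,.0098),R_(h,.907)),(placeT(W,h,0,0,.0098),R_(h,.907))];path(T,s)
E
```

```text
24.15 [0.54268415 0.02381971 0.10475948] [-3.139637    0.90799018 -2.87210696]
175 133 400.05562370165734 300.828717443182
[np.float64(0.0), np.float64(0.0), np.float64(0.0)] [np.float64(-0.23), np.float64(0.01), np.float64(0.66)] rows>=1.2
[np.float64(0.0), np.float64(0.0), np.float64(0.0)] [np.float64(0.14), np.float64(-0.0), np.float64(0.1)] rows>=1.0
[np.float64(0.0), np.float64(0.0), np.float64(0.0)] [np.float64(0.1), np.float64(-0.0), np.float64(0.08)] rows>=1.0
  q [-0.3   0.17 -0.66 -1.74 -0.44  0.56] cost 4e-18 clr 0.16
  q [-0.28  0.23 -0.62 -1.82 -0.44  0.63] cost 1e-22 clr 0.15
  q [-0.27  0.3  -0.58 -1.88 -0.43  0.69] cost 1e-23 clr 0.13
  q [-0.29  0.32 -0.59 -1.93 -0.46  0.76] cost 8e-26 clr 0.14
  q [-0.31  0.35 -0.61 -1.97 -0.49  0.83] cost 5e-26 clr 0.15
  q [-0.33  0.37 -0.62 -2.   -0.51  0.88] cost 2e-29 clr 0.16
  q [-0.35  0.39 -0.63 -2.03 -0.53  0.93] cost 9e-30 clr 0.17
```

View pics/w7c.png

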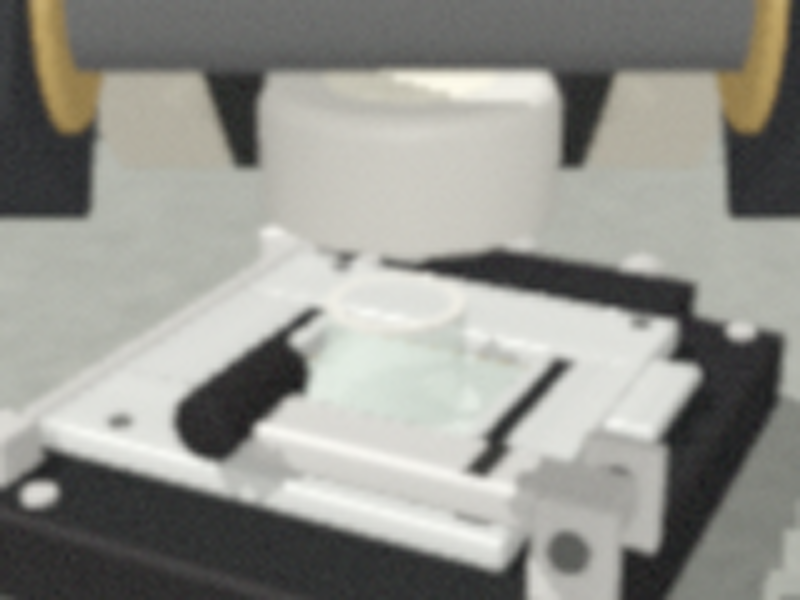

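The rim is now centred at about (397,303), close to the predicted (400,301).

```bash
python3 - <<'E'
from p import *
m=arm.camera_model("wrist");m6=dict(m,pose=np.load("w6.npy"));m7=dict(m,pose=np.load("w7.npy"));s=arm.get_state()
px=lambda a,b,u0,v0:(511-(u0+(a+.5)/5-.5),383-(v0+(b+.5)/5-.5))
a=px(399,307.5,174,142);b=px(397,303,175,133)
print(onz(m6,*a,.0385),onz(m7,*b,.0385),tri([ray(m6,*a),ray(m7,*b)]))
h=YAW+.45;W=[.6153,.0452]
T=[(placeT(W,h,0,.03,.0098),R_(h,.907)),(placeT(W,h,0,.013,.0098),R_(h,.907)),(placeT(W,h,0,0,.0098),R_(h,.907))];plan(T,3)
E
```

```text
[0.61496962 0.04525857 0.0385    ] [0.61530225 0.0458033  0.0385    ] [0.61137616 0.04445571 0.04028109]
[np.float64(0.0), np.float64(0.0), np.float64(0.0)] [np.float64(-0.225), np.float64(0.012), np.float64(0.658)] rows>=1.2
[np.float64(0.0), np.float64(0.0), np.float64(0.0)] [np.float64(0.134), np.float64(0.0), np.float64(0.105)] rows>=1.0
[np.float64(0.0), np.float64(0.0), np.float64(0.0)] [np.float64(0.102), np.float64(0.001), np.float64(0.08)] rows>=1.0
```

>>> arm_command:
  series: [0, 0, 0, -0.15, 0, 0.22, 0.2, 0, 0, 0, -0.22, 0.01, 0.45, 0.2, 0, 0, 0, -0.22, 0.01, 0.66, 0.2, 0, 0, 0, -0.22, 0.01, 0.66, 0.2, 0, 0, 0, -0.22, 0.01, 0.66, 0.2]

```text
t: 24.82
eef_pos: [0.6054, 0.0428, 0.0819]
ee_rot: [-3.139, 0.908, -2.871]
force: [-0.8, 0.5, 0.3]
width: 0.0333
gripper_force: 10.0
```

```bash
python3 - <<'E'
from p import *
s=arm.get_state();print(s["t"],s["eef_pos"],s["ee_rot"],s["force"])
h=YAW+.45;W=[.6154,.0454]
plan([(placeT(W,h,0,.013,.0098),R_(h,.907)),(placeT(W,h,0,0,.0098),R_(h,.907))],3)
E
```

```text
24.825 [0.60535638 0.04276741 0.08192775] [-3.13938958  0.90844023 -2.8711099 ] [-0.84186424  0.4813882   0.3213471 ]
[np.float64(0.0), np.float64(0.0), np.float64(0.0)] [np.float64(0.127), np.float64(-0.001), np.float64(0.106)] rows>=1.0
[np.float64(0.0), np.float64(0.0), np.float64(0.0)] [np.float64(0.102), np.float64(0.001), np.float64(0.08)] rows>=1.0
```

>>> arm_command:
  series: [0, 0, 0, 0.06, 0, 0.05, 0.2, 0, 0, 0, 0.125, 0, 0.105, 0.2, 0, 0, 0, 0.145, 0, 0.12, 0.2, 0, 0, 0, 0.165, 0, 0.135, 0.2, 0, 0, 0, 0.165, 0, 0.135, 0.2]

```text
t: 25.45
eef_pos: [0.6064, 0.0429, 0.0605]
ee_rot: [-3.14, 0.909, -2.872]
force: [-0.6, 0.8, -0.4]
width: 0.0332
gripper_force: 10.0
```

>>> arm_command:
  series: [0, 0, 0, 0.02, 0, 0.015, 0.2, 0, 0, 0, 0.04, 0, 0.03, 0.2, 0, 0, 0, 0.055, 0, 0.045, 0.2, 0, 0, 0, 0.065, 0, 0.05, 0.2, 0, 0, 0, 0.065, 0, 0.05, 0.2]

```text
t: 26.08
eef_pos: [0.6067, 0.0431, 0.0524]
ee_rot: [-3.14, 0.91, -2.872]
force: [-1.1, 0.7, 3.9]
width: 0.0334
gripper_force: 10.0
```

>>> arm_command:
  series: [0, 0, 0, 0, 0, 0, 0.48, 0, 0, 0, 0, 0, 0, 0.48, 0, 0, 0, 0, 0, 0, 0.48, 0, 0, 0, 0, 0, 0, 0.48]

```text
t: 26.58
eef_pos: [0.6064, 0.043, 0.0519]
ee_rot: [-3.14, 0.908, -2.872]
force: [-0.1, 0.2, 0.1]
width: 0.0422
gripper_force: 0.0
```

>>> arm_command:
  series: [0, 0, 0, 0, 0, -0.2, 0.48, 0, 0, 0, 0, 0, -0.6, 0.48, 0, 0, 0, 0, 0, -1, 0.48, 0, 0, 0, 0, 0, -1, 0.48]

```text
t: 27.08
eef_pos: [0.5299, 0.0223, 0.1163]
ee_rot: [-3.135, 0.912, -2.866]
force: [1.4, 0.3, -0.2]
width: 0.0422
gripper_force: 0.0
```

```bash
python3 - <<'E'
from p import *
s=arm.get_state();print(s["t"],s["eef_pos"],s["force"],s["width"])
m=arm.camera_model("wrist");w=arm.grab_frame("wrist");np.save("w8.npy",m["pose"]);cv2.imwrite("pics/w8.png",w)
for z in(.0275,.0425):
    u,v=proj(m,[.6154,.0454,z]);print((511-u),(383-v))
u,v=proj(m,[.6154,.0454,.04]);u0,v0=int(511-u)-80,int(383-v)-60;print(u0,v0)
sd=arm.grab_frame("side")
o=np.zeros((600,800,3),np.uint8);o[:,:]=cv2.resize(w[::-1,::-1][v0:v0+120,u0:u0+160],(800,600),interpolation=cv2.INTER_CUBIC)
cv2.imwrite("pics/w8c.png",o)
fl=w[::-1,::-1]
g=fl.min(2)
E
```

```text
27.075 [0.52987923 0.02225121 0.11628709] [ 1.36405767  0.28327387 -0.24177125] 0.04223887132172054
256.54113457311377 210.79677028689136
256.6128866582283 195.79999361189385
176 138
```

View pics/w8c.png

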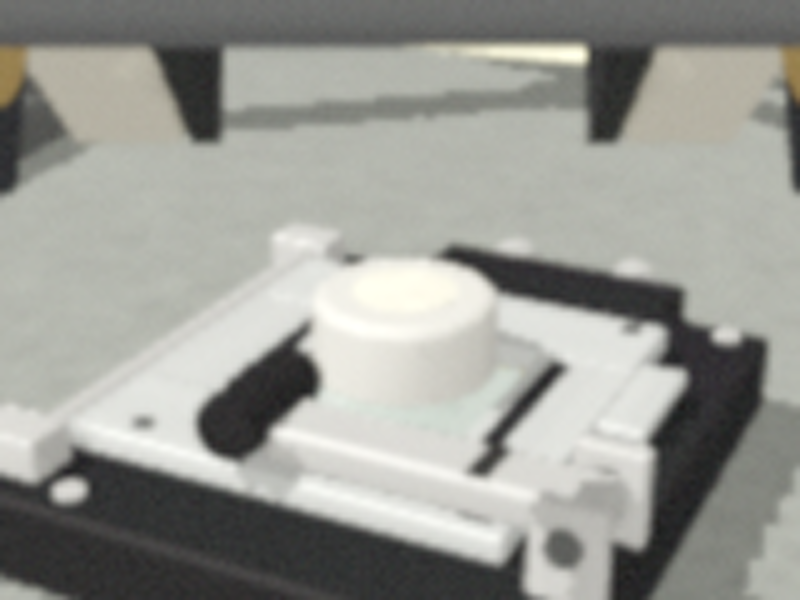

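The cap sits level over the well, centred at about (405,330) in the crop. The lever lies flat on the frame, and the fingers are clear.

```bash
python3 -c "
from station import arm
print(arm.job_done())"
```

```text
the job is handed in; nothing more can be done
None
```

I folded the frame flat, swung the lever shut over it and set the white cap on the well, then handed the job in at about 27 s; the hand-in returned no verdict, but the last picture showed all three in place.

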